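# Top up a laboratory bead bath and stir it

## Task

Tip the four purple beads from the steel pan into the round well of the white bead bath and set the empty pan upright back on its blue mat. Then take the stirring rod out of its fork stand and, starting at the side of the well with the red mark, stir the beads with its tip down among them for two full turns, anticlockwise seen from above, ending at the mark again. Hang the rod back in its fork, with all seven beads in the well, and leave the bottle, tube rack and timer undisturbed.

Things in the scene. Friction and masses are not known exactly. Their poses are not given: they have to be found in the camera images.
- bath: white bead bath, fixed: housing 190 (x) x 200 (y) x 65 mm high; a round well in its top, 136 mm across, 50 mm deep, centred on the origin (floor 15 mm above the bench, mouth at 65 mm); blue control panel on its -x face. Origin: centre of its underside, z up. Place and yaw vary
- bath_mark (a point): the red mark, an 18 x 24 mm red patch on the housing's top beside the well, 82 mm from the well's centre towards the control panel (the bath's -x)
- well_mark (a point): point inside the well 42 mm from its axis towards the red mark, 15 mm above the floor; when stirring, a path about 45 mm from the axis pinches the beads least (18 to 60 mm counts), the rod's tip at most 25 mm above the floor
- well_second (a point): the same a third of a turn anticlockwise from the mark, seen from above
- well_third (a point): the same two thirds of a turn anticlockwise from the mark
- mat: flat blue mat 190 x 170 x 3 mm, fixed to the bench, the pan's place; left or right of the bath (the fork stand is on the other side). Origin: centre of its underside
- pan: loose steel pan, 150 g, on the mat, holding the purple beads. Origin: underside, z up. Floor 3 mm thick, 72 mm wide inside, from x = -36 to +40 mm; side walls 28 mm high, 78 mm over all. On its +x end, x = 40 to 50 mm, an upright black tab is the handle: 10 mm thick (x), 50 mm wide (y), from 30 to 85 mm high, best gripped 62 mm up. The pouring lip is at the -x end
- pan_lip (a point): middle of the open pouring lip, at x = -75 mm, z = 20 mm of the pan; from the floor's end (x = -36 mm) a ramp rises to it at 25 degrees. Tip the pan by lowering this lip over the well: beads run out beyond about 30 degrees, surely at 45 or more
- fork: fork stand, fixed: dark base 130 x 110 x 10 mm, a post on its +x side, a level aluminium plate 107 (x) x 90 mm, 8 mm thick, top 105 mm above the bench, with a slot 24 mm wide, open to the stand's -x side (prong ends at x = -45 mm), ending at x = +18 mm. Origin: on the bench below the rod's seat: the rod's origin belongs 105 mm above it; z up
- rod: loose stirring rod, 120 g, hanging upright in the fork. Origin: centre of the underside of its collar (44 mm across, 8 mm thick), which rests on the plate. Above it a square orange grip 24 x 24 mm, z = 8 to 68 mm, sides along x and y; below it a 12 mm shaft and a 14 mm white ball end, lowest point z = -90 mm. Lift it 15 mm, then slide it out of the slot's open side
- rod_tip (a point): lowest point of the rod's ball end, 90 mm below the rod's origin
- white1_center (a point): centre of a loose white ceramic bead, a ball 28 mm across, 25 g, in the well from the start
- white2_center (a point): centre of a loose white ceramic bead, a ball 28 mm across, 25 g, in the well from the start
- white3_center (a point): centre of a loose white ceramic bead, a ball 28 mm across, 25 g, in the well from the start
- purple1_center (a point): centre of a loose purple bead, a ball 28 mm across, 25 g, in the pan at the start
- purple2_center (a point): centre of a loose purple bead, a ball 28 mm across, 25 g, in the pan at the start
- purple3_center (a point): centre of a loose purple bead, a ball 28 mm across, 25 g, in the pan at the start
- purple4_center (a point): centre of a loose purple bead, a ball 28 mm across, 25 g, in the pan at the start
- bottle: amber bottle, bystander, 64 mm across, 140 mm high; origin: centre of its underside
- rack: white tube rack with capped tubes, bystander, 80 x 160 x 90 mm high; origin: centre of its underside
- timer: grey bench timer, bystander, 60 x 80 x 28 mm high; origin: centre of its underside

How it is judged:
On the way, in this order (a step that is already met when the one before it is completed fails the run):
1. the pan is tipped over the bath (angle between pan's own z axis and vertical above 0.35 rad and horizontal distance between pan_lip and bath below 0.1 m), for 0.02 s.
2. all four purple beads are in the well (horizontal distance between each of purple1_center, purple2_center, purple3_center, purple4_center and bath below 0.068 m and height (world z) of each of purple1_center, purple2_center, purple3_center, purple4_center below 0.065 m), for 0.2 s.
3. the empty pan is back upright on its mat (angle between pan's own z axis and vertical below 0.1 rad and height (world z) of pan below 0.008 m and horizontal distance between pan and mat below 0.06 m), for 0.2 s.
4. stirring, turn 1: rod tip down among the beads, on the side of the red mark (horizontal distance between rod_tip and well_mark below 0.028 m and z of rod_tip in the frame of bath below 0.04 m), for 0.02 s.
5. stirring, turn 1: rod tip down among the beads, a third of a turn on (horizontal distance between rod_tip and well_second below 0.028 m and z of rod_tip in the frame of bath below 0.04 m), for 0.02 s.
6. stirring, turn 1: rod tip down among the beads, two thirds of a turn on (horizontal distance between rod_tip and well_third below 0.028 m and z of rod_tip in the frame of bath below 0.04 m), for 0.02 s.
7. stirring, turn 2: rod tip down among the beads, on the side of the red mark (all of step 4), for 0.02 s.
8. stirring, turn 2: rod tip down among the beads, a third of a turn on (all of step 5), for 0.02 s.
9. stirring, turn 2: rod tip down among the beads, two thirds of a turn on (all of step 6), for 0.02 s.
10. stirring, turn 2: rod tip down among the beads, on the side of the red mark again, two turns done (all of step 7), for 0.02 s.
At the end, for the whole second after the job is handed in: All seven beads are in the well, at least two white ones 12 mm or more from where they began; the pan stands upright on the mat, its origin within 60 mm of the mat's centre; the rod hangs upright at rest in the fork, within 16 mm of its seat, collar on the plate (6 mm) (all of step 2 and all of step 3 and horizontal distance between each of white1_center, white2_center, white3_center and bath below 0.068 m and height (world z) of each of white1_center, white2_center, white3_center below 0.065 m and (distance of each of white1_center, white2_center from where it was at the start of the episode above 0.012 m or distance of each of white1_center, white3_center from where it was at the start of the episode above 0.012 m or distance of each of white2_center, white3_center from where it was at the start of the episode above 0.012 m) and linear speed of pan below 0.02 m/s and horizontal distance between rod and fork below 0.016 m and z of rod in the frame of fork between 0.099 and 0.111 m and angle between rod's own z axis and vertical below 0.1 rad and linear speed of rod below 0.03 m/s); the robot touches nothing.
It fails at once if the bottle is moved more than 25 mm or tipped (distance of bottle from where it was at the start of the episode above 0.025 m or angle between bottle's own z axis and vertical above 0.3 rad).
It fails at once if the rack is moved more than 25 mm or tipped (distance of rack from where it was at the start of the episode above 0.025 m or angle between rack's own z axis and vertical above 0.3 rad).
It fails at once if the timer is moved more than 25 mm or tipped (distance of timer from where it was at the start of the episode above 0.025 m or angle between timer's own z axis and vertical above 0.3 rad).
It also fails if it takes over 72 s, if anything falls off the work surface, if the arm or the gripper's body presses on something with over 40 N, if the wrist force passes 120 N, or if a joint passes its speed limit or range.

## Robot

A 6-joint arm with a two-finger parallel gripper is mounted at the origin on the work surface. World frame = base frame: x ahead of the robot, y to its left, z up, the work surface at z = 0. Lengths are in m, angles in rad, forces in N, time in s.
With the tool pointing down it reaches from about 0.325 to 0.775 m from the base axis. Payload 5.5 kg.
Tool frame: the origin (TCP) lies at the centre of the arm's flange, where the gripper is bolted on; the fingertips stand 173 mm ahead of it and the grasp point (between the pads) lies 155 mm ahead of it (finger_overhang is the distance from the TCP to the fingertips, in m); z points along the fingers, y is the line along which they close (so a half turn about z gives the same grasp; the last joint's range is limited). The gripper opens to 85 mm and grips with 20 to 120 N. Pads are 22 mm wide; open, the fingers measure 114 mm over their backs; the gripper's body (76 mm by 85 mm) begins 54 mm behind the grasp point. The pads swing forward as they close: fully open they stand 13 mm farther back than shut.
Start: joints at [1.267, 0.091, 1.231, -0, 1.82, -0.057], TCP at [0.147, 0.582, 0.405] pointing down, gripper open.
Joint ranges: [-2.87, 2.87], [-0.86, 2.18], [0.17, 2.46], [-1.51, 4.65], [0.06, 2.69], [-2.65, 2.65]. Speed limits (rad/s): [2.57, 2.57, 3.01, 3.14, 3.14, 3.14].

## Interface

Orientations are given as a rotation vector (axis times angle).
In Python, from rig import observe, camera, get_calibration, job_done, look_for, regions_of, landmark_of, finger_overhang gives the robot as it stands.
- The arm moves only by the shell command python3 -m handwheel 'ROWS'. ROWS is JSON, a list of rows, each an object of numbers: "wx", "wy", "wz": the turn, a rotation vector about the tool's x, y, z in degrees; "tx", "ty", "tz": the shift along the tool's x, y, z in cm; "jaw": the closure, from -1 (fully open) to 1 (shut). In form: [{"wx": .., "wy": .., "wz": .., "tx": .., "ty": .., "tz": .., "jaw": ..}, ...]. A call has exactly 10 rows; each row shifts and turns the commanded pose from where the row before left it, along the tool's axes as they then stand; what a row does not reach is not made up. A row lasts 1/8 s, in which the tool goes at most 62.5 mm and 10.7 degrees, less where a joint would pass 70% of its speed; a pose out of reach is approached as far as the arm can. A call is refused whole if a number of a shift passes 6.25 or a number of a turn 10.7, either way. A call with a gripper value outside its range is refused whole. The fingers move at their own pace and stop on an object; the grip force is fixed at half the most. Time passes only in rows, so rows that do not move let the fingers close, or fill a call up. It gives the time, the measured TCP pose, the force, the opening and the grip force at its end, in the units of the state.
- observe(): the state, without advancing time (a new reading comes with each control period).
- camera(name): name is "scene" or "side" or "wrist"; returns the picture (420x560x3 uint8, red, green, blue); there is no depth.
- get_calibration(name): a dict with "mtx" (3x3 intrinsics, pixels), "rvec" (rotation vector, rad) and "tvec" (3), from world to camera coordinates, as OpenCV has them. Camera axes: x right, y down, z forward; pixel columns grow to the right and rows downward; lengths in m; the calibration is good to about 2 mm. A picture is of the moment at which its call begins: read the wrist's pose just before it. get_calibration takes no time and is no camera call; for the wrist camera it gives the pose at the moment of the call.
- job_done(): hands the job in; it is judged then, once.
Trained networks look in the newest picture that a camera, given by its name, has taken for a name from the list of things; names that differ only in an ending like _2 or _b are one class to them, and where a whole thing is asked for, a point or a joint stands for the part that bears it (a point fixed in the world has none). Each returns a list of dicts, best first, with "conf" (0 to 1); they miss things now and then, are a little off and sometimes report something else, mostly with a low value. They report only what shows in the picture. A call takes as long as a camera call.
- look_for(camera, name): "point" ([x, y, z] in m, in world coordinates, good to about 4 mm: the middle of the surface that is visible of it).
- regions_of(camera, name): "pixels" (420x560 bool, what is visible of it).
- landmark_of(camera, name): "point" ([x, y, z] in m, in world coordinates, good to about 4 mm: a listed point, or the origin of a listed thing).
The state is a dict: "time": time; "joint_positions": joint angles; "dq": joint speeds; "joint_torque": joint torques, N m; "tool_pos": TCP position; "tcp_rot": TCP orientation; "force": force on the tool from outside, world axes, zero at the start; "torque": the same for the moment, N m; "gripper_width": finger opening in m; "grip_force": force on a finger pad.
Only numpy, scipy, OpenCV 4.12 (cv2) and the standard library are available. Lean on these libraries where they do the work, as an engineer would, in place of code of your own. Each camera call takes 0.05 s, during which the arm holds its last target. There are 200 camera calls.

## Working session

There is one attempt and no reset: what is moved stays moved. The work goes in short steps, Python scripts to look and compute and a shell command to move; the robot and the scene stay as the last step left them, time stands still between calls to the robot, and variables do not carry over. Pictures are saved under pics/ and viewed, at most 12 in all, crops included, and the job is handed in when it is done.

```bash
mkdir -p pics
cat > h.py <<'E'
import numpy as np, cv2
from rig import *
from scipy.spatial.transform import Rotation as R
def shot(c,f=None):
    im=camera(c)
    if f: cv2.imwrite('pics/'+f,im[:,:,::-1])
    return im
def lm(c,n,k=1):
    r=landmark_of(c,n)
    return [(np.round(x['point'],4).tolist(),round(x['conf'],2)) for x in r[:k]]
E
python3 - <<'E'
from h import *
print(observe())
for c in ['scene','side']:
    shot(c,c+'1.png')
    for n in ['bath','bath_mark','mat','pan','pan_lip','fork','rod','rod_tip','bottle','rack','timer']:
        print(c,n,lm(c,n))
E
ls
```

```text
{'time': 0.0, 'joint_positions': array([ 1.26728540e+00,  9.18678298e-02,  1.23186385e+00, -3.03203934e-06,
        1.81977394e+00, -5.66966339e-02]), 'dq': array([-0.00183842,  0.00151476,  0.0002073 , -0.00047624, -0.0013719 ,
        0.00093781]), 'joint_torque': array([-1.40982695e-03, -4.58714783e+01, -4.18033254e+01, -5.11235521e-05,
        1.11112499e-02,  5.76530141e-06]), 'tool_pos': array([0.14660913, 0.58187885, 0.4035576 ]), 'tcp_rot': array([-3.86670840e-01, -3.11736211e+00,  2.95678651e-03]), 'force': array([-0.13121384, -0.05874576,  0.37387833]), 'torque': array([-0.02744992, -0.00031895,  0.00271804]), 'grip_force': 0.0, 'gripper_width': 0.08549561152247347}
scene bath [([0.5447, -0.295, 0.0159], 0.73)]
scene bath_mark [([0.4603, -0.013, 0.0688], 0.85)]
scene mat [([0.5198, -0.3357, 0.0149], 0.49)]
scene pan [([0.553, 0.3403, 0.1049], 0.71)]
scene pan_lip [([0.4554, -0.3241, 0.025], 0.93)]
scene fork [([0.5603, 0.3315, 0.0013], 0.83)]
scene rod [([0.553, 0.3367, 0.1065], 0.82)]
scene rod_tip []
scene bottle [([0.7669, -0.1846, 0.0003], 0.73)]
scene rack [([0.7916, 0.2074, -0.0024], 0.88)]
scene timer [([0.7729, -0.0003, -0.0036], 0.73)]
side bath [([0.5428, -0.028, 0.0009], 0.93)]
side bath_mark [([0.4607, -0.0172, 0.0658], 0.62)]
side mat []
side pan [([0.533, -0.3123, -0.0002], 0.94)]
side pan_lip [([0.4579, -0.3256, 0.023], 0.83)]
side fork [([0.5601, 0.3357, 0.0012], 0.65)]
side rod [([0.5507, 0.3364, 0.1054], 0.64)]
side rod_tip [([0.5532, 0.3357, 0.013], 0.83)]
side bottle [([0.7654, -0.1864, 0.0006], 0.73)]
side rack [([0.7877, 0.2056, 0.0006], 0.63)]
side timer [([0.7695, 0.0047, -0.0064], 0.85)]
h.py
pics
```

View pics/scene1.png

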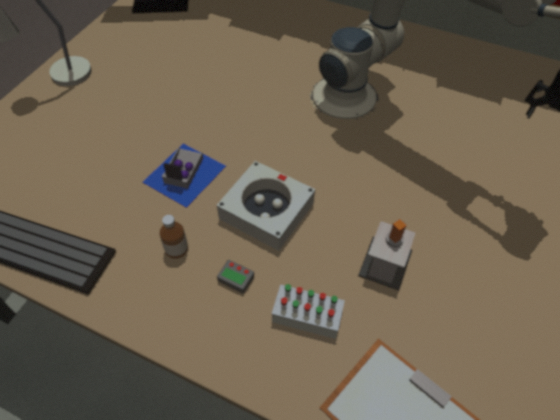

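View pics/side1.png

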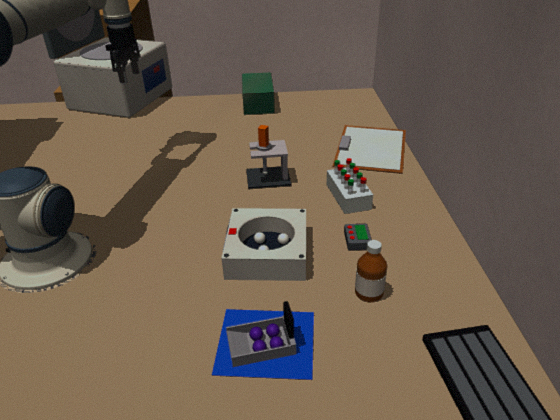

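```bash
python3 - <<'E'
from h import *
for c in ['scene','side']:
    k=get_calibration(c); Rm=cv2.Rodrigues(np.array(k['rvec']))[0]; print(c,k['mtx'][0][0],-Rm.T@np.array(k['tvec']).ravel(), Rm[2])
E
python3 -c "
import sys;sys.path.insert(0,'.')
from scipy.spatial.transform import Rotation as R
print(R.from_rotvec([-0.38667,-3.11736,0.003]).as_matrix().round(3))"
```

```text
scene 512.3636200311344 [1.30811893 0.37079277 1.17648864] [-0.53163023 -0.26496445 -0.80446451]
side 490.03228066658704 [ 0.53074574 -0.96718339  0.77634255] [ 0.04924714  0.81182038 -0.58182677]
[[-0.97   0.244 -0.001]
 [ 0.244  0.97  -0.002]
 [ 0.    -0.002 -1.   ]]
```

The scene shot shows the pan on the blue mat at (183,168), bath at (266,203) with its red mark at (282,178), fork and rod at (392,245), rack, timer and bottle on the far side. The side shot agrees: pan lip points to the robot, with its tab at (289,320). Landmarks are consistent between views, except the scene's "bath" and "pan" confusions.

```bash
cat >> h.py <<'E'
def down(deg):  # tool pointing down, tool y at angle deg (world)
    a=np.radians(deg); y=np.array([np.cos(a),np.sin(a),0]); z=np.array([0,0,-1.])
    return np.c_[np.cross(y,z),y,z]
def cur():
    o=observe(); return o['tool_pos'],R.from_rotvec(o['tcp_rot']).as_matrix()
def plan(P,M,n,p0=None,M0=None):
    p,m=cur() if p0 is None else (p0,M0); p=p.copy()
    q0=p.copy(); rv=R.from_matrix(m.T@M).as_rotvec(); m0=m.copy(); out=[]
    for i in range(1,n+1):
        tp=q0+(P-q0)*i/n; tm=m0@R.from_rotvec(rv*i/n).as_matrix()
        d=np.round(m.T@(tp-p)*100,2); w=np.round(np.degrees(R.from_matrix(m.T@tm).as_rotvec()),1)
        p=p+m@d/100; m=m@R.from_rotvec(np.radians(w)).as_matrix()
        print({k:float(v) for k,v in zip(['tx','ty','tz','wx','wy','wz'],[*d,*w]) if abs(v)>1e-6})
    return p,m
E
python3 - <<'E'
from h import *
im=shot('side')
k=get_calibration('side');K=np.array(k['mtx']);Rm=cv2.Rodrigues(np.array(k['rvec']))[0];t=np.array(k['tvec']).ravel()
hs=cv2.cvtColor(im,cv2.COLOR_RGB2HSV)
b=((hs[...,0]>108)&(hs[...,0]<128)&(hs[...,1]>200)&(hs[...,2]>80)).astype(np.uint8); b[:280]=0
ys,xs=np.nonzero(b)
def w(u,v,z):
    d=Rm.T@np.linalg.inv(K)@np.array([u,v,np.ones_like(u)],float); c=-Rm.T@t
    return c[:2,None]+d[:2]*(z-c[2])/d[2]
q=w(xs.astype(float),ys.astype(float),.003).T.astype(np.float32)
print('mat',len(xs),cv2.minAreaRect(q))
P=np.array([.50,-.20,.42]); plan(P,down(9),15)
E
```

```text
mat 3211 ((0.5276874899864197, -0.30791351199150085), (0.16822190582752228, 0.187276229262352), 82.14141845703125)
{'tx': -3.56, 'ty': -4.48, 'tz': -0.1, 'wz': 4.5}
{'tx': -3.9, 'ty': -4.18, 'tz': -0.1, 'wz': 4.4}
{'tx': -4.2, 'ty': -3.88, 'tz': -0.11, 'wz': 4.5}
{'tx': -4.5, 'ty': -3.53, 'tz': -0.1, 'wz': 4.4}
{'tx': -4.76, 'ty': -3.18, 'tz': -0.1, 'wz': 4.5}
{'tx': -4.99, 'ty': -2.79, 'tz': -0.1, 'wz': 4.4}
{'tx': -5.19, 'ty': -2.4, 'tz': -0.11, 'wz': 4.5}
{'tx': -5.37, 'ty': -1.99, 'tz': -0.1, 'wz': 4.5}
{'tx': -5.5, 'ty': -1.56, 'tz': -0.1, 'wz': 4.4}
{'tx': -5.61, 'ty': -1.14, 'tz': -0.1, 'wz': 4.5}
{'tx': -5.67, 'ty': -0.69, 'tz': -0.1, 'wz': 4.4}
{'tx': -5.72, 'ty': -0.25, 'tz': -0.11, 'wz': 4.5}
{'tx': -5.71, 'ty': 0.2, 'tz': -0.1, 'wz': 4.4}
{'tx': -5.69, 'ty': 0.63, 'tz': -0.1, 'wz': 4.5}
{'tx': -5.62, 'ty': 1.08, 'tz': -0.1, 'wz': 4.5}
```

```bash
python3 -m handwheel '[{"tx":-3.6,"ty":-4.5,"wz":4.5},{"tx":-3.9,"ty":-4.2,"wz":4.4},{"tx":-4.2,"ty":-3.9,"wz":4.5},{"tx":-4.5,"ty":-3.5,"wz":4.4},{"tx":-4.8,"ty":-3.2,"wz":4.5},{"tx":-5,"ty":-2.8,"wz":4.4},{"tx":-5.2,"ty":-2.4,"wz":4.5},{"tx":-5.4,"ty":-2,"wz":4.5},{"tx":-5.5,"ty":-1.6,"wz":4.4},{"tx":-5.6,"ty":-1.1,"wz":4.5}]'
python3 - <<'E'
from h import *
im=shot('wrist')
for n in ['bath','bath_mark','fork','timer']: print(n,lm('wrist',n))
k=get_calibration('wrist'); Rm=cv2.Rodrigues(np.array(k['rvec']))[0]; print(k['mtx'][0][0],-Rm.T@np.array(k['tvec']).ravel(), Rm[2]); print(cur())
E
python3 -m handwheel '[{"tx":-5.7,"ty":-0.7,"wz":4.4},{"tx":-5.7,"ty":-0.2,"wz":4.5},{"tx":-5.7,"ty":0.2,"wz":4.4},{"tx":-5.7,"ty":0.6,"wz":4.5},{"tx":-5.6,"ty":1.1,"wz":4.5},{},{},{},{},{}]'
python3 - <<'E'
from h import *
im=shot('wrist','w1.png')
for n in ['bath','bath_mark','mat','pan','pan_lip','purple1_center','white1_center']: print(n,lm('wrist',n,4))
print(cur())
shot('side');
for n in ['pan','pan_lip','bath','bath_mark']: print(n,lm('side',n))
E
```

```text
bath []
bath_mark []
fork []
timer []
333.30155809337737 [0.06827062 0.60078472 0.3737401 ] [ 0.30379869 -0.07645041 -0.94966399]
(array([0.14657548, 0.58184086, 0.40466875]), array([[-9.69704051e-01,  2.44282731e-01,  2.77234560e-05],
       [ 2.44282731e-01,  9.69704051e-01,  7.96505066e-06],
       [-2.49378233e-05,  1.44961034e-05, -1.00000000e+00]]))
bath []
bath_mark []
mat []
pan []
pan_lip []
purple1_center []
white1_center []
(array([0.14656041, 0.58183773, 0.4046593 ]), array([[-9.69717387e-01,  2.44229787e-01, -1.39772462e-05],
       [ 2.44229787e-01,  9.69717385e-01, -6.14664155e-05],
       [-1.45795094e-06, -6.30187117e-05, -9.99999998e-01]]))
pan [([0.5698, 0.0089, 0.0285], 0.73)]
pan_lip [([0.4548, -0.3234, 0.0208], 0.56)]
bath [([0.5453, -0.0283, -0.0005], 0.94)]
bath_mark [([0.5086, -0.3006, 0.0213], 0.7)]$[0]: bad value
$[0]: bad value
```

View pics/w1.png

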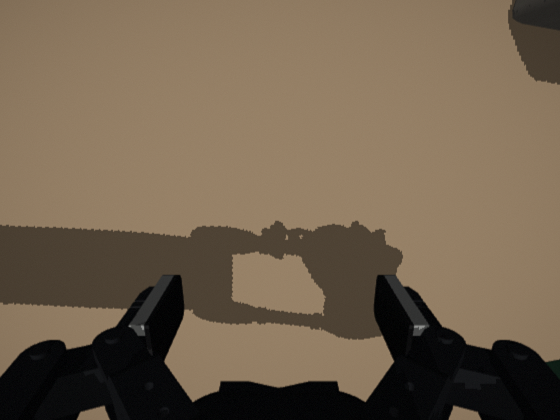

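The wrist view shows only bench and fingers: the move was refused because each row needs every key. I'll send it again in full.

```bash
python3 -m handwheel '[{"wx":0,"wy":0,"wz":4.5,"tx":-3.6,"ty":-4.5,"tz":0,"jaw":-1},{"wx":0,"wy":0,"wz":4.4,"tx":-3.9,"ty":-4.2,"tz":0,"jaw":-1},{"wx":0,"wy":0,"wz":4.5,"tx":-4.2,"ty":-3.9,"tz":0,"jaw":-1},{"wx":0,"wy":0,"wz":4.4,"tx":-4.5,"ty":-3.5,"tz":0,"jaw":-1},{"wx":0,"wy":0,"wz":4.5,"tx":-4.8,"ty":-3.2,"tz":0,"jaw":-1},{"wx":0,"wy":0,"wz":4.4,"tx":-5,"ty":-2.8,"tz":0,"jaw":-1},{"wx":0,"wy":0,"wz":4.5,"tx":-5.2,"ty":-2.4,"tz":0,"jaw":-1},{"wx":0,"wy":0,"wz":4.5,"tx":-5.4,"ty":-2,"tz":0,"jaw":-1},{"wx":0,"wy":0,"wz":4.4,"tx":-5.5,"ty":-1.6,"tz":0,"jaw":-1},{"wx":0,"wy":0,"wz":4.5,"tx":-5.6,"ty":-1.1,"tz":0,"jaw":-1}]'
python3 - <<'E'
from h import *
print(cur())
im=shot('wrist','w2.png')
for n in ['bath','bath_mark','fork','timer']: print(n,lm('wrist',n))
E
python3 -m handwheel '[{"wx":0,"wy":0,"wz":4.4,"tx":-5.7,"ty":-0.7,"tz":0,"jaw":-1},{"wx":0,"wy":0,"wz":4.5,"tx":-5.7,"ty":-0.2,"tz":0,"jaw":-1},{"wx":0,"wy":0,"wz":4.4,"tx":-5.7,"ty":0.2,"tz":0,"jaw":-1},{"wx":0,"wy":0,"wz":4.5,"tx":-5.7,"ty":0.6,"tz":0,"jaw":-1},{"wx":0,"wy":0,"wz":4.5,"tx":-5.6,"ty":1.1,"tz":0,"jaw":-1},{"wx":0,"wy":0,"wz":0,"tx":-1,"ty":1,"tz":0,"jaw":-1},{"wx":0,"wy":0,"wz":0,"tx":-1,"ty":1,"tz":0,"jaw":-1},{"wx":0,"wy":0,"wz":0,"tx":-1,"ty":1,"tz":0,"jaw":-1},{"wx":0,"wy":0,"wz":0,"tx":-1,"ty":1,"tz":0,"jaw":-1},{"wx":0,"wy":0,"wz":0,"tx":0,"ty":0,"tz":0,"jaw":-1}]'
python3 - <<'E'
from h import *
im=shot('wrist','w3.png')
for n in ['bath','bath_mark','mat','pan','pan_lip','purple1_center','white1_center']: print(n,lm('wrist',n,4))
print(cur())
shot('side');
for n in ['pan','pan_lip','bath','bath_mark']: print(n,lm('side',n))
E
```

```text
time: 3.4
tool_pos: [0.3831, 0.0575, 0.4051]
tcp_rot: [1.544, 2.735, 0.001]
force: [0.2, 1.0, 1.3]
gripper_width: 0.0853
grip_force: 0.0
(array([0.38309286, 0.05746868, 0.40506199]), array([[-5.16662134e-01,  8.56188052e-01,  1.50281365e-03],
       [ 8.56189185e-01,  5.16662383e-01,  2.47584913e-04],
       [-5.64468040e-04,  1.41461055e-03, -9.99998840e-01]]))
bath [([0.547, -0.0258, 0.0047], 0.96)]
bath_mark [([0.4646, -0.0155, 0.0627], 0.78)]
fork [([0.7745, -0.0008, 0.0023], 0.75)]
timer [([0.7744, 0.0015, -0.0018], 0.59)]
time: 4.9
tool_pos: [0.5476, -0.2326, 0.4047]
tcp_rot: [-2.037, -2.391, -0.0]
force: [0.1, 0.9, 0.1]
gripper_width: 0.0853
grip_force: 0.0
bath [([0.455, -0.3241, 0.0225], 0.16)]
bath_mark []
mat [([0.5317, -0.3129, 0.0021], 0.22)]
pan [([0.5315, -0.3157, 0.0023], 0.8)]
pan_lip [([0.4569, -0.3248, 0.0257], 0.7), ([0.5318, -0.3135, 0.0032], 0.36)]
purple1_center [([0.5169, -0.3333, 0.0214], 0.66), ([0.5455, -0.3306, 0.0191], 0.25)]
white1_center [([0.5329, -0.3172, 0.0024], 0.7), ([0.5127, -0.3334, 0.0185], 0.6)]
(array([ 0.54656585, -0.2339837 ,  0.40497119]), array([[-1.55991730e-01,  9.87758311e-01,  3.15845697e-04],
       [ 9.87758341e-01,  1.55991783e-01, -1.51573523e-04],
       [-1.98987340e-04,  2.88335005e-04, -9.99999939e-01]]))
pan [([0.5343, -0.3136, -0.0021], 0.8)]
pan_lip [([0.4563, -0.3249, 0.0224], 0.85)]
bath [([0.5422, -0.0267, 0.0023], 0.64)]
bath_mark [([0.4608, -0.0168, 0.0658], 0.74)]
```

View pics/w3.png

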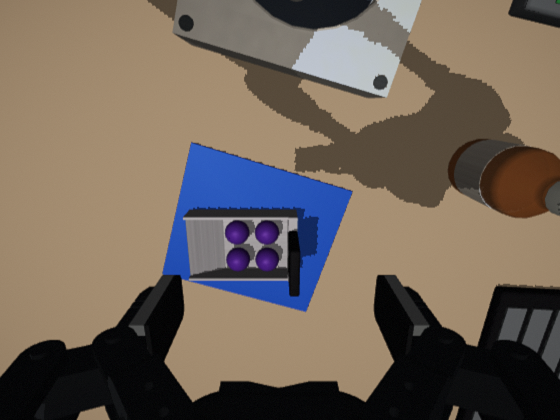

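The wrist view shows the pan square to the tool's y axis, with its tab's top at about (294,265) and four purple beads around (250,247). I'll check the tab position by projection.

Run:
```python
from h import *
k=get_calibration('wrist');K=np.array(k['mtx']);r=np.array(k['rvec']);t=np.array(k['tvec'])
a=np.radians(8.5);c,s=np.cos(a),np.sin(a)
def pr(px,py,pz,o=(.533,-.314,.003)):
    P=np.array([[o[0]+c*px-s*py,o[1]+s*px+c*py,o[2]+pz]]); return cv2.projectPoints(P,r,t,K,None)[0].ravel().round(0)
for q in [(40,25,85),(40,-25,85),(50,25,85),(50,-25,85),(-75,39,28),(-75,-39,28)]: print(q,pr(*np.array(q)/1000))
im=camera('wrist'); g=im[225:305,270:330].max(2)<40
ys,xs=np.nonzero(g); print('dark',xs.min()+270,xs.max()+270,ys.min()+225,ys.max()+225)
for y in (236,245,265,285,294): x=np.nonzero(g[y-225])[0]+270; print(y,x.min() if len(x) else 0,x.max() if len(x) else 0)
p,m=cur(); print((m.T@(np.array([.5775,-.3073,.22])-p)*100).round(2))
```

```text
(40, 25, 85) [294. 249.]
(40, -25, 85) [293. 295.]
(50, 25, 85) [305. 249.]
(50, -25, 85) [303. 296.]
(-75, 39, 28) [186. 214.]
(-75, -39, 28) [192. 278.]
dark 270 301 229 293
236 290 298
245 290 300
265 289 300
285 291 299
294 0 0
[-7.68  1.9  18.47]
```

```bash
python3 -m handwheel '[{"wx":0,"wy":0,"wz":0,"tx":-2,"ty":0.4,"tz":1,"jaw":-1},{"wx":0,"wy":0,"wz":0,"tx":-2,"ty":0.4,"tz":1,"jaw":-1},{"wx":0,"wy":0,"wz":0,"tx":-2,"ty":0.4,"tz":1.5,"jaw":-1},{"wx":0,"wy":0,"wz":0,"tx":-1.7,"ty":0.3,"tz":2,"jaw":-1},{"wx":0,"wy":0,"wz":0,"tx":0,"ty":0,"tz":2.5,"jaw":-1},{"wx":0,"wy":0,"wz":0,"tx":0,"ty":0,"tz":2.5,"jaw":-1},{"wx":0,"wy":0,"wz":0,"tx":0,"ty":0,"tz":2.5,"jaw":-1},{"wx":0,"wy":0,"wz":0,"tx":0,"ty":0,"tz":2.5,"jaw":-1},{"wx":0,"wy":0,"wz":0,"tx":0,"ty":0,"tz":2,"jaw":-1},{"wx":0,"wy":0,"wz":0,"tx":0,"ty":0,"tz":1,"jaw":-1}]'
python3 - <<'E'
from h import *
shot('side')
for n in ['pan','pan_lip']: print(n,lm('side',n))
p,m=cur(); print(p,m[:,1])
E
```

```text
time: 6.85
tool_pos: [0.5733, -0.3082, 0.2174]
tcp_rot: [-2.04, -2.386, 0.001]
force: [-0.3, -0.0, 0.3]
gripper_width: 0.0856
grip_force: 0.0
pan [([0.5341, -0.3143, 0.0007], 0.56)]
pan_lip [([0.4529, -0.324, 0.0203], 0.67)]
[ 0.57361949 -0.30812744  0.21941354] [ 9.87806623e-01  1.55685377e-01 -3.71694160e-04]
```

```bash
python3 -m handwheel '[{"wx":0,"wy":0,"wz":0,"tx":0,"ty":0,"tz":0,"jaw":1},{"wx":0,"wy":0,"wz":0,"tx":0,"ty":0,"tz":0,"jaw":1},{"wx":0,"wy":0,"wz":0,"tx":0,"ty":0,"tz":0,"jaw":1},{"wx":0,"wy":0,"wz":0,"tx":0,"ty":0,"tz":0,"jaw":1},{"wx":0,"wy":0,"wz":0,"tx":0,"ty":0,"tz":0,"jaw":1},{"wx":0,"wy":0,"wz":0,"tx":0,"ty":0,"tz":0,"jaw":1},{"wx":0,"wy":0,"wz":0,"tx":0,"ty":0,"tz":0,"jaw":1},{"wx":0,"wy":0,"wz":0,"tx":0,"ty":0,"tz":-0.5,"jaw":1},{"wx":0,"wy":0,"wz":0,"tx":0,"ty":0,"tz":-1,"jaw":1},{"wx":0,"wy":0,"wz":0,"tx":0,"ty":0,"tz":-1.5,"jaw":1}]'
python3 - <<'E'
from h import *
shot('side')
for n in ['pan','pan_lip']: print(n,lm('side',n))
E
```

```text
time: 8.25
tool_pos: [0.5734, -0.308, 0.2497]
tcp_rot: [-2.04, -2.387, 0.001]
force: [-0.8, -0.4, -1.7]
gripper_width: 0.009
grip_force: 58.4
pan [([0.5338, -0.3129, 0.0309], 0.72)]
pan_lip [([0.454, -0.3235, 0.0541], 0.55)]
```

```bash
python3 -m handwheel '[{"wx":0,"wy":0,"wz":0,"tx":1,"ty":0.6,"tz":-1.1,"jaw":1},{"wx":0,"wy":0,"wz":0,"tx":2,"ty":1.1,"tz":-1.1,"jaw":1},{"wx":0,"wy":0,"wz":0,"tx":2.5,"ty":1.4,"tz":-1.1,"jaw":1},{"wx":0,"wy":0,"wz":0,"tx":3,"ty":1.7,"tz":-1.1,"jaw":1},{"wx":0,"wy":0,"wz":0,"tx":3,"ty":1.7,"tz":-1.1,"jaw":1},{"wx":0,"wy":0,"wz":0,"tx":3,"ty":1.7,"tz":-1.1,"jaw":1},{"wx":0,"wy":0,"wz":0,"tx":3,"ty":1.7,"tz":0,"jaw":1},{"wx":0,"wy":0,"wz":0,"tx":3,"ty":1.7,"tz":0,"jaw":1},{"wx":0,"wy":0,"wz":0,"tx":2.5,"ty":1.4,"tz":0,"jaw":1},{"wx":0,"wy":0,"wz":0,"tx":2.5,"ty":1.4,"tz":0,"jaw":1}]'
python3 - <<'E'
from h import *
shot('side','s2.png')
for n in ['pan','pan_lip','bath','bath_mark','purple1_center']: print(n,lm('side',n,4))
B=np.array([.5445,-.027,0]); p,m=cur(); print(p)
u=np.array([.988,.156,0]); L=B+.025*u
def T(h,th):
    a=np.radians(th); return L+u*(.120*np.cos(a)-.196*np.sin(a))+np.array([0,0,h+.120*np.sin(a)+.196*np.cos(a)])
M=lambda th: m@R.from_rotvec([-np.radians(th),0,0]).as_matrix()
P0=T(.12,0); print('to level',m.T@(P0-p)*100)
p1,m1=plan(P0,m,2); print(); p1,m1=plan(T(.1,12),M(12),4,p1,m1);print(); p1,m1=plan(T(.085,24),M(24),4,p1,m1)
E
```

```text
time: 9.65
tool_pos: [0.6764, -0.0307, 0.3165]
tcp_rot: [2.039, 2.39, 0.001]
force: [0.1, 0.9, -1.8]
gripper_width: 0.0095
grip_force: 58.5
pan [([0.6323, -0.035, 0.0945], 0.86), ([0.4611, -0.0177, 0.0638], 0.23)]
pan_lip [([0.5556, -0.0479, 0.118], 0.95)]
bath [([0.5842, -0.0087, 0.0283], 0.73), ([0.545, -0.0245, -0.0028], 0.67)]
bath_mark [([0.461, -0.0209, 0.066], 0.97), ([0.5259, 0.0013, 0.0296], 0.6)]
purple1_center [([0.612, -0.0623, 0.1119], 0.57)]
[ 0.6759494  -0.03361249  0.31601441]
to level [2.70357386e+00 1.62202773e+00 4.05329617e-04]
{'tx': 1.35, 'ty': 0.81}
{'tx': 1.35, 'ty': 0.81}

{'ty': -1.08, 'tz': -0.02, 'wx': -3.0}
{'ty': -1.09, 'tz': -0.07, 'wx': -3.0}
{'ty': -1.07, 'tz': -0.13, 'wx': -3.0}
{'ty': -1.07, 'tz': -0.19, 'wx': -3.0}

{'ty': -1.16, 'tz': -0.15, 'wx': -3.0}
{'ty': -1.16, 'tz': -0.21, 'wx': -3.0}
{'ty': -1.14, 'tz': -0.27, 'wx': -3.0}
{'ty': -1.12, 'tz': -0.33, 'wx': -3.0}
```

View pics/s2.png

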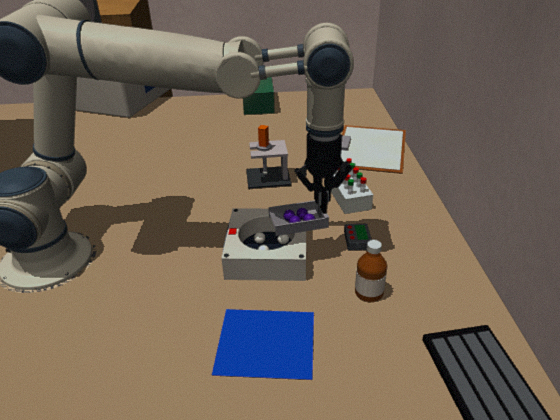

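The picture shows the pan held level above the bath's right edge at (298,220) with beads inside, and measured positions match the model. I'll finish the approach and tilt to 24°.

```bash
python3 -m handwheel '[{"wx":0,"wy":0,"wz":0,"tx":1.35,"ty":0.8,"tz":0,"jaw":1},{"wx":0,"wy":0,"wz":0,"tx":1.35,"ty":0.8,"tz":0,"jaw":1},{"wx":-3,"wy":0,"wz":0,"tx":0,"ty":-1.1,"tz":0,"jaw":1},{"wx":-3,"wy":0,"wz":0,"tx":0,"ty":-1.1,"tz":-0.1,"jaw":1},{"wx":-3,"wy":0,"wz":0,"tx":0,"ty":-1.1,"tz":-0.1,"jaw":1},{"wx":-3,"wy":0,"wz":0,"tx":0,"ty":-1.1,"tz":-0.2,"jaw":1},{"wx":-3,"wy":0,"wz":0,"tx":0,"ty":-1.1,"tz":-0.2,"jaw":1},{"wx":-3,"wy":0,"wz":0,"tx":0,"ty":-1.1,"tz":-0.2,"jaw":1},{"wx":-3,"wy":0,"wz":0,"tx":0,"ty":-1.1,"tz":-0.3,"jaw":1},{"wx":-3,"wy":0,"wz":0,"tx":0,"ty":-1.1,"tz":-0.3,"jaw":1}]'
python3 - <<'E'
from h import *
B=np.array([.5445,-.027,0]); p,m=cur()
z=-m[:,2]; y=m[:,1]; th=np.degrees(np.arctan2(-z[:2]@[.988,.156],z[2])); lip=p-.120*y-.196*z
print(p,th,'lip',lip,'rel',lip-B)
shot('side')
for n in ['pan_lip','purple1_center']: print(n,lm('side',n,4))
E
```

```text
time: 11.2
tool_pos: [0.5993, -0.0178, 0.3134]
tcp_rot: [1.84, 2.154, 0.46]
force: [0.4, 0.2, -1.5]
gripper_width: 0.009
grip_force: 58.9
[ 0.59930014 -0.01778204  0.31338518] 24.084158902861674 lip [ 0.57005277 -0.02227838  0.08548087] rel [0.02555277 0.00472162 0.08548087]
pan_lip [([0.5705, -0.0216, 0.0818], 0.83)]
purple1_center [([0.7913, 0.2095, -0.0013], 0.71), ([0.5924, -0.0448, 0.0939], 0.62), ([0.543, -0.0246, -0.002], 0.54)]
```

```bash
python3 -m handwheel '[{"wx":-2.5,"wy":0,"wz":0,"tx":0,"ty":-0.87,"tz":-0.5,"jaw":1},{"wx":-2.5,"wy":0,"wz":0,"tx":0,"ty":-0.87,"tz":-0.5,"jaw":1},{"wx":-2.5,"wy":0,"wz":0,"tx":0,"ty":-0.87,"tz":-0.5,"jaw":1},{"wx":-2.5,"wy":0,"wz":0,"tx":0,"ty":-0.87,"tz":-0.5,"jaw":1},{"wx":-2.5,"wy":0,"wz":0,"tx":0,"ty":-0.87,"tz":-0.5,"jaw":1},{"wx":-2.5,"wy":0,"wz":0,"tx":0,"ty":-0.87,"tz":-0.5,"jaw":1},{"wx":-2.5,"wy":0,"wz":0,"tx":0,"ty":-0.87,"tz":-0.5,"jaw":1},{"wx":-2.5,"wy":0,"wz":0,"tx":0,"ty":-0.87,"tz":-0.5,"jaw":1},{"wx":-2.5,"wy":0,"wz":0,"tx":0,"ty":-0.87,"tz":-0.5,"jaw":1},{"wx":-2.5,"wy":0,"wz":0,"tx":0,"ty":-0.87,"tz":-0.5,"jaw":1}]'
python3 - <<'E'
from h import *
B=np.array([.5445,-.027,0]); p,m=cur()
z=-m[:,2]; y=m[:,1]; th=np.degrees(np.arctan2(-z[:2]@[.988,.156],z[2])); lip=p-.120*y-.196*z
print(p,th,'lip',lip,'rel',lip-B)
im=shot('side')
cv2.imwrite('pics/s3.png',cv2.resize(im[150:310,180:400,::-1],None,fx=3,fy=3))
E
```

```text
time: 12.6
tool_pos: [0.5018, -0.0336, 0.3047]
tcp_rot: [1.593, 1.865, 0.851]
force: [0.3, -0.3, -1.2]
gripper_width: 0.0095
grip_force: 59.1
[ 0.50181516 -0.03357393  0.30469835] 49.05418970654683 lip [ 0.57032805 -0.02265654  0.08560295] rel [0.02582805 0.00434346 0.08560295]
```

View pics/s3.png

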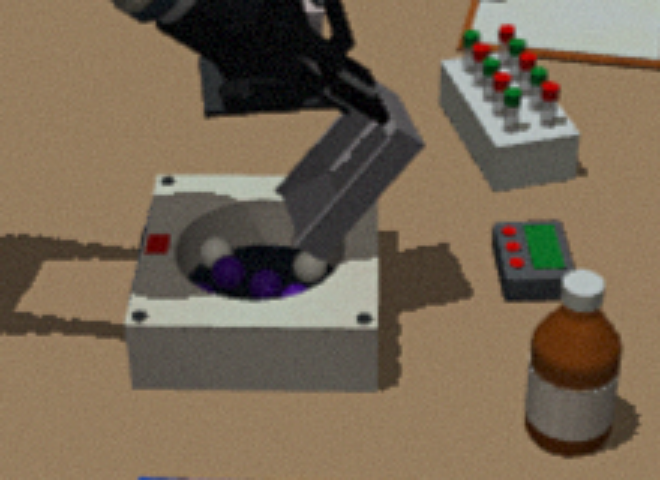

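Three purple beads show in the well at (228,270), (265,283) and (300,290); the fourth is hidden or still coming. I'll tilt a little more, dwell, then come back.

```bash
python3 -m handwheel '[{"wx":-3,"wy":0,"wz":0,"tx":0,"ty":-1.04,"tz":-0.6,"jaw":1},{"wx":-3,"wy":0,"wz":0,"tx":0,"ty":-1.04,"tz":-0.6,"jaw":1},{"wx":-3,"wy":0,"wz":0,"tx":0,"ty":-1.04,"tz":-0.6,"jaw":1},{"wx":0,"wy":0,"wz":0,"tx":0,"ty":0,"tz":0,"jaw":1},{"wx":0,"wy":0,"wz":0,"tx":0,"ty":0,"tz":0,"jaw":1},{"wx":0,"wy":0,"wz":0,"tx":0,"ty":0,"tz":0,"jaw":1},{"wx":6,"wy":0,"wz":0,"tx":0,"ty":2,"tz":1.35,"jaw":1},{"wx":6,"wy":0,"wz":0,"tx":0,"ty":2,"tz":1.35,"jaw":1},{"wx":6,"wy":0,"wz":0,"tx":0,"ty":2,"tz":1.35,"jaw":1},{"wx":6,"wy":0,"wz":0,"tx":0,"ty":2,"tz":1.35,"jaw":1}]'
python3 - <<'E'
from h import *
B=np.array([.5445,-.027,0]); p,m=cur()
z=-m[:,2]; y=m[:,1]; th=np.degrees(np.arctan2(-z[:2]@[.988,.156],z[2])); lip=p-.120*y-.196*z
print(p,th,'lip',lip,'rel',lip-B)
im=shot('scene'); c1=cv2.resize(im[130:270,190:350,::-1],None,fx=3,fy=3)
print(lm('scene','purple1_center',6))
im=shot('side'); c2=cv2.resize(im[190:290,200:330,::-1],None,fx=3,fy=3)
print(lm('side','purple1_center',6))
o=np.zeros((420,480+390-80,3),np.uint8);o[:,:480-40]=c1[:,40:];o[:300,440:]=c2[:,:350];cv2.imwrite('pics/c4.png',o)
E
```

```text
time: 13.9
tool_pos: [0.5614, -0.0244, 0.3161]
tcp_rot: [1.748, 2.045, 0.621]
force: [-0.1, 0.4, -1.1]
gripper_width: 0.0092
grip_force: 59.1
[ 0.56143006 -0.02436621  0.31605905] 33.845471925859705 lip [ 0.57080751 -0.02302083  0.08643707] rel [0.02630751 0.00397917 0.08643707]
[([0.4999, -0.0448, 0.0262], 0.59)]
[([0.4592, -0.0179, 0.0663], 0.38)]
```

View pics/c4.png

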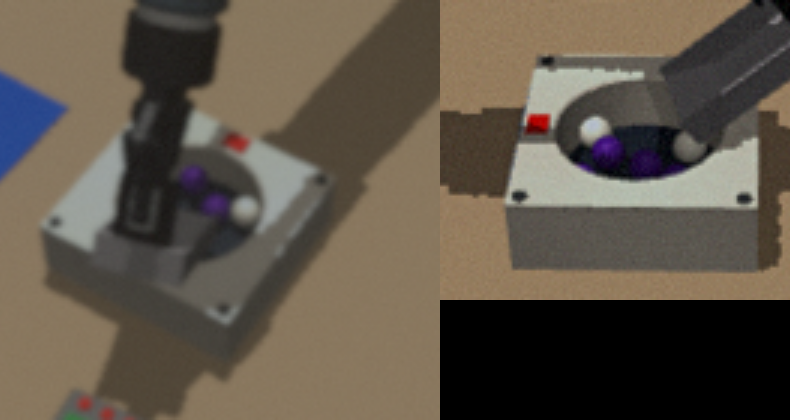

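Run:
```python
from h import *
B=np.array([.5445,-.027,0]); p,m=cur()
u=np.array([.988,.156,0]); P0=B+.026*u+.12*u+[0,0,.125+.196]
M=down(8.97)
p1,m1=plan(P0,M,6)
print(m1.T@(np.array([.5735,-.308,.222])-p1)*100)
```

```text
{'ty': 1.85, 'tz': 1.12, 'wx': 5.7}
{'ty': 1.96, 'tz': 0.94, 'wx': 5.6}
{'tx': -0.01, 'ty': 2.03, 'tz': 0.74, 'wx': 5.7}
{'ty': 2.1, 'tz': 0.53, 'wx': 5.7}
{'ty': 2.14, 'tz': 0.32, 'wx': 5.6}
{'ty': 2.17, 'tz': 0.11, 'wx': 5.7}
[-28.20450135 -16.14154361   9.8914658 ]
```

```bash
python3 -m handwheel '[{"wx":5.7,"wy":0,"wz":0,"tx":0,"ty":1.85,"tz":1.1,"jaw":1},{"wx":5.6,"wy":0,"wz":0,"tx":0,"ty":1.95,"tz":0.9,"jaw":1},{"wx":5.7,"wy":0,"wz":0,"tx":0,"ty":2,"tz":0.7,"jaw":1},{"wx":5.7,"wy":0,"wz":0,"tx":0,"ty":2.1,"tz":0.5,"jaw":1},{"wx":5.6,"wy":0,"wz":0,"tx":0,"ty":2.1,"tz":0.3,"jaw":1},{"wx":5.7,"wy":0,"wz":0,"tx":0,"ty":2.2,"tz":0.1,"jaw":1},{"wx":0,"wy":0,"wz":0,"tx":-1,"ty":-0.6,"tz":0,"jaw":1},{"wx":0,"wy":0,"wz":0,"tx":-2,"ty":-1.1,"tz":0,"jaw":1},{"wx":0,"wy":0,"wz":0,"tx":-3,"ty":-1.7,"tz":0,"jaw":1},{"wx":0,"wy":0,"wz":0,"tx":-4,"ty":-2.3,"tz":0,"jaw":1}]'
python3 - <<'E'
from h import *
p,m=cur(); print(p,m[2]); print(m.T@(np.array([.5735,-.308,.222])-p)*100)
im=shot('scene'); c1=cv2.resize(im[150:260,200:330,::-1],None,fx=3,fy=3)
im=shot('side'); c2=cv2.resize(im[190:290,200:330,::-1],None,fx=3,fy=3)
o=np.zeros((330,780,3),np.uint8);o[:,:390]=c1;o[:300,390:]=c2;cv2.imwrite('pics/c5.png',o)
E
```

```text
time: 15.35
tool_pos: [0.6445, -0.114, 0.3244]
tcp_rot: [2.039, 2.386, 0.003]
force: [-0.5, -0.7, -1.2]
gripper_width: 0.0097
grip_force: 59.3
[ 0.64446879 -0.11397027  0.32440218] [-0.00119591  0.0036624  -0.99999258]
[-18.04608127 -10.07431772  10.22497913]
```

View pics/c5.png

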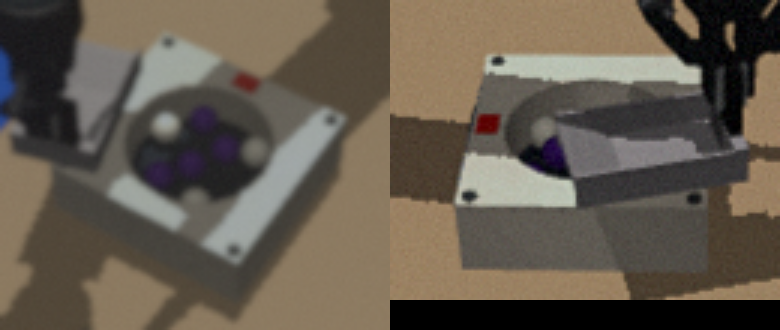

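Both crops show the pan empty and the well holding four purple beads plus three white ones. Returning the pan.

```bash
python3 -m handwheel '[{"wx":0,"wy":0,"wz":0,"tx":-3.5,"ty":-2,"tz":0,"jaw":1},{"wx":0,"wy":0,"wz":0,"tx":-3.5,"ty":-1.9,"tz":0,"jaw":1},{"wx":0,"wy":0,"wz":0,"tx":-3.5,"ty":-2,"tz":0.5,"jaw":1},{"wx":0,"wy":0,"wz":0,"tx":-3,"ty":-1.7,"tz":1.5,"jaw":1},{"wx":0,"wy":0,"wz":0,"tx":-2.5,"ty":-1.4,"tz":1.5,"jaw":1},{"wx":0,"wy":0,"wz":0,"tx":-1.5,"ty":-0.8,"tz":1.5,"jaw":1},{"wx":0,"wy":0,"wz":0,"tx":-0.5,"ty":-0.3,"tz":1.5,"jaw":1},{"wx":0,"wy":0,"wz":0,"tx":0,"ty":0,"tz":1.5,"jaw":1},{"wx":0,"wy":0,"wz":0,"tx":0,"ty":0,"tz":1.5,"jaw":1},{"wx":0,"wy":0,"wz":0,"tx":0,"ty":0,"tz":0.5,"jaw":1}]'
```

```text
time: 16.7
tool_pos: [0.575, -0.3047, 0.2208]
tcp_rot: [-2.038, -2.388, 0.0]
force: [-1.6, -0.4, -0.6]
gripper_width: 0.0095
grip_force: 59.4
```

```bash
python3 -m handwheel '[{"wx":0,"wy":0,"wz":0,"tx":0,"ty":0,"tz":0.2,"jaw":1},{"wx":0,"wy":0,"wz":0,"tx":0,"ty":0,"tz":0,"jaw":1},{"wx":0,"wy":0,"wz":0,"tx":0,"ty":0,"tz":0,"jaw":-1},{"wx":0,"wy":0,"wz":0,"tx":0,"ty":0,"tz":0,"jaw":-1},{"wx":0,"wy":0,"wz":0,"tx":0,"ty":0,"tz":0,"jaw":-1},{"wx":0,"wy":0,"wz":0,"tx":0,"ty":0,"tz":0,"jaw":-1},{"wx":0,"wy":0,"wz":0,"tx":0,"ty":0,"tz":0,"jaw":-1},{"wx":0,"wy":0,"wz":0,"tx":0,"ty":0,"tz":-2,"jaw":-1},{"wx":0,"wy":0,"wz":0,"tx":0,"ty":0,"tz":-3,"jaw":-1},{"wx":0,"wy":0,"wz":0,"tx":0,"ty":0,"tz":-4,"jaw":-1}]'
python3 - <<'E'
from h import *
shot('side')
for n in ['pan','pan_lip','mat','rod','fork','rod_tip']: print(n,lm('side',n))
shot('scene')
for n in ['pan','pan_lip','rod','fork']: print(n,lm('scene',n))
# rod look pose: TCP over fork
p,m=cur(); print(p)
plan(np.array([.46,.30,.40]),down(0),10)
E
```

```text
time: 17.95
tool_pos: [0.5747, -0.3057, 0.3123]
tcp_rot: [-2.041, -2.388, 0.0]
force: [-0.2, 0.2, 0.8]
gripper_width: 0.0854
grip_force: 0.0
pan [([0.5331, -0.3126, 0.0007], 0.73)]
pan_lip [([0.4586, -0.324, 0.0215], 0.96)]
mat [([0.7741, 0.0024, -0.0058], 0.48)]
rod [([0.5183, -0.0097, 0.0304], 0.31)]
fork [([0.56, 0.3357, -0.0013], 0.78)]
rod_tip []
pan [([0.5372, -0.31, 0.0054], 0.98)]
pan_lip [([0.4541, -0.3248, 0.0231], 0.88)]
rod [([0.5531, 0.3391, 0.1049], 0.54)]
fork [([0.559, 0.3318, 0.0032], 0.62)]
[ 0.57482278 -0.30572616  0.30986724]
{'tx': 6.16, 'ty': -0.19, 'tz': -0.9, 'wz': 0.9}
{'tx': 6.16, 'ty': -0.29, 'tz': -0.89, 'wz': 0.9}
{'tx': 6.16, 'ty': -0.39, 'tz': -0.9, 'wz': 0.9}
{'tx': 6.14, 'ty': -0.48, 'tz': -0.89, 'wz': 0.9}
{'tx': 6.14, 'ty': -0.58, 'tz': -0.9, 'wz': 0.9}
{'tx': 6.13, 'ty': -0.67, 'tz': -0.89, 'wz': 0.9}
{'tx': 6.12, 'ty': -0.77, 'tz': -0.9, 'wx': -0.1, 'wz': 0.9}
{'tx': 6.1, 'ty': -0.87, 'tz': -0.89, 'wz': 0.9}
{'tx': 6.09, 'ty': -0.96, 'tz': -0.9, 'wz': 0.9}
{'tx': 6.08, 'ty': -1.05, 'tz': -0.9, 'wz': 0.9}
```

```bash
python3 -m handwheel '[{"wx":0,"wy":0,"wz":0,"tx":5,"ty":0.6,"tz":-1,"jaw":-1},{"wx":0,"wy":0,"wz":0,"tx":6,"ty":0.7,"tz":-1,"jaw":-1},{"wx":0,"wy":0,"wz":0,"tx":6,"ty":0.7,"tz":-1,"jaw":-1},{"wx":0,"wy":0,"wz":0,"tx":6,"ty":0.7,"tz":-1,"jaw":-1},{"wx":0,"wy":0,"wz":0,"tx":6,"ty":0.7,"tz":-1,"jaw":-1},{"wx":0,"wy":0,"wz":0,"tx":6,"ty":0.7,"tz":-1,"jaw":-1},{"wx":0,"wy":0,"wz":0,"tx":6,"ty":0.7,"tz":-1,"jaw":-1},{"wx":0,"wy":0,"wz":0,"tx":6,"ty":0.7,"tz":-1,"jaw":-1},{"wx":0,"wy":0,"wz":0,"tx":6,"ty":0.7,"tz":-1,"jaw":-1},{"wx":0,"wy":0,"wz":0,"tx":6,"ty":0.7,"tz":0,"jaw":-1}]'
python3 -m handwheel '[{"wx":0,"wy":0,"wz":0,"tx":5,"ty":0.6,"tz":0,"jaw":-1},{"wx":0,"wy":0,"wz":0,"tx":3,"ty":0.3,"tz":0,"jaw":-1},{"wx":0,"wy":0,"wz":0,"tx":0,"ty":0,"tz":0,"jaw":-1},{"wx":0,"wy":0,"wz":0,"tx":0,"ty":0,"tz":0,"jaw":-1},{"wx":0,"wy":0,"wz":0,"tx":0,"ty":0,"tz":0,"jaw":-1},{"wx":0,"wy":0,"wz":0,"tx":0,"ty":0,"tz":0,"jaw":-1},{"wx":0,"wy":0,"wz":0,"tx":0,"ty":0,"tz":0,"jaw":-1},{"wx":0,"wy":0,"wz":0,"tx":0,"ty":0,"tz":0,"jaw":-1},{"wx":0,"wy":0,"wz":0,"tx":0,"ty":0,"tz":0,"jaw":-1},{"wx":0,"wy":0,"wz":0,"tx":0,"ty":0,"tz":0,"jaw":-1}]'
python3 - <<'E'
from h import *
p,m=cur(); print(p,m[:,1])
im=shot('wrist','w6.png')
for n in ['rod','fork']: print(n,lm('wrist',n,2))
k=get_calibration('wrist');K=np.array(k['mtx']);Rm=cv2.Rodrigues(np.array(k['rvec']))[0];t=np.array(k['tvec']).ravel()
def w(q,z):
    q=np.asarray(q,float).reshape(-1,2); d=(Rm.T@np.linalg.inv(K)@np.c_[q,np.ones(len(q))].T); c=-Rm.T@t
    return (c[:,None]+d*(z-c[2])/d[2]).T[:,:2]
hs=cv2.cvtColor(im,cv2.COLOR_RGB2HSV)
g=((hs[...,0]>4)&(hs[...,0]<16)&(hs[...,1]>200)&(hs[...,2]>90)).astype(np.uint8)
n_,lab,st,_=cv2.connectedComponentsWithStats(g); i=1+st[1:,4].argmax(); print(st[i])
ys,xs=np.nonzero(lab==i); print(cv2.minAreaRect(w(np.c_[xs,ys],.173).astype(np.float32)))
E
```

```text
time: 19.8
tool_pos: [0.5507, 0.2897, 0.402]
tcp_rot: [2.041, 2.387, 0.003]
force: [0.8, 0.3, 0.8]
gripper_width: 0.0854
grip_force: 0.0
time: 21.05
tool_pos: [0.5476, 0.3682, 0.4007]
tcp_rot: [-2.041, -2.388, 0.0]
force: [-0.2, 0.7, 0.5]
gripper_width: 0.0854
grip_force: 0.0
[0.54756137 0.36824899 0.40072909] [ 9.87785686e-01  1.55818597e-01 -5.22498183e-05]
rod [([0.5549, 0.3338, 0.1058], 0.56)]
fork [([0.5587, 0.3319, 0.0005], 0.8)]
[258 258  46  41 487]
((0.5535988211631775, 0.33659836649894714), (0.022766198962926865, 0.023096196353435516), 61.513755798339844)
```

View pics/w6.png

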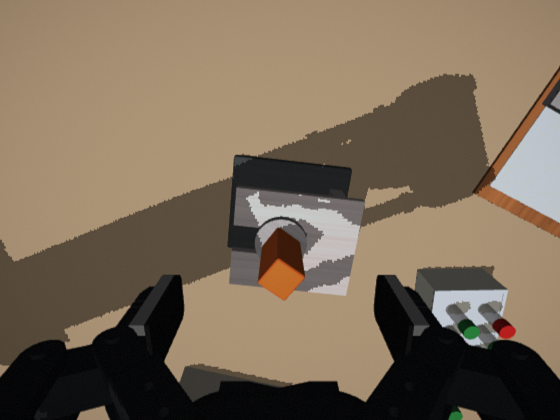

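The wrist view shows the fork plate with corners at about (236,187), (365,200), (348,296) and (230,283), slot open to the left. The orange grip's top is at (281,278), turned relative to the plate. I'll work out the fork's yaw.

Run:
```python
from h import *
p,m=cur()
k=get_calibration('wrist');K=np.array(k['mtx']);Rm=cv2.Rodrigues(np.array(k['rvec']))[0];t=np.array(k['tvec']).ravel()
def w(q,z):
    q=np.asarray(q,float).reshape(-1,2); d=(Rm.T@np.linalg.inv(K)@np.c_[q,np.ones(len(q))].T); c=-Rm.T@t
    return (c[:,None]+d*(z-c[2])/d[2]).T[:,:2]
C=w([(236,187),(365,200),(348,296),(230,283)],.105); print(C.round(4))
print('edges',np.linalg.norm(np.roll(C,-1,0)-C,axis=1))
e=(C[1]-C[0])+(C[2]-C[3]); a=np.arctan2(e[1],e[0]); print('yaw',np.degrees(a))
ctr=C.mean(0); print('seat',ctr-.0085*np.array([np.cos(a),np.sin(a)]))
P=np.array([.5537,.3365,.35]); p1,m1=plan(P,down(-28.5),5); print(p1)
```

```text
[[0.5107 0.3759]
 [0.6175 0.3815]
 [0.6236 0.2901]
 [0.5157 0.2867]]
edges [0.10686894 0.09167803 0.10800061 0.08939578]
yaw 2.3937707467805382
seat [0.55838101 0.33319435]
{'tx': -0.65, 'ty': 0.02, 'tz': 1.02, 'wz': 7.5}
{'tx': -0.63, 'ty': 0.11, 'tz': 1.01, 'wz': 7.5}
{'tx': -0.62, 'ty': 0.19, 'tz': 1.02, 'wz': 7.5}
{'tx': -0.59, 'ty': 0.27, 'tz': 1.01, 'wz': 7.5}
{'tx': -0.55, 'ty': 0.34, 'tz': 1.02, 'wz': 7.5}
[0.55369577 0.33650253 0.34998744]
```

```bash
python3 -m handwheel '[{"wx":0,"wy":0,"wz":7.5,"tx":-0.65,"ty":0,"tz":0.8,"jaw":-1},{"wx":0,"wy":0,"wz":7.5,"tx":-0.65,"ty":0.1,"tz":0.8,"jaw":-1},{"wx":0,"wy":0,"wz":7.5,"tx":-0.6,"ty":0.2,"tz":0.8,"jaw":-1},{"wx":0,"wy":0,"wz":7.5,"tx":-0.6,"ty":0.3,"tz":0.8,"jaw":-1},{"wx":0,"wy":0,"wz":7.5,"tx":-0.55,"ty":0.35,"tz":0.8,"jaw":-1},{"wx":0,"wy":0,"wz":0,"tx":0,"ty":0,"tz":0,"jaw":-1},{"wx":0,"wy":0,"wz":0,"tx":0,"ty":0,"tz":1.5,"jaw":-1},{"wx":0,"wy":0,"wz":0,"tx":0,"ty":0,"tz":2,"jaw":-1},{"wx":0,"wy":0,"wz":0,"tx":0,"ty":0,"tz":1.5,"jaw":-1},{"wx":0,"wy":0,"wz":0,"tx":0,"ty":0,"tz":0.8,"jaw":-1}]'
```

```text
time: 22.45
tool_pos: [0.5536, 0.3362, 0.3004]
tcp_rot: [-2.7, -1.606, 0.004]
force: [0.3, 0.9, -0.1]
gripper_width: 0.0853
grip_force: 0.0
```

```bash
python3 -m handwheel '[{"wx":0,"wy":0,"wz":0,"tx":0,"ty":0,"tz":0,"jaw":1},{"wx":0,"wy":0,"wz":0,"tx":0,"ty":0,"tz":0,"jaw":1},{"wx":0,"wy":0,"wz":0,"tx":0,"ty":0,"tz":0,"jaw":1},{"wx":0,"wy":0,"wz":0,"tx":0,"ty":0,"tz":0,"jaw":1},{"wx":0,"wy":0,"wz":0,"tx":0,"ty":0,"tz":0,"jaw":1},{"wx":0,"wy":0,"wz":0,"tx":0,"ty":0,"tz":0,"jaw":1},{"wx":0,"wy":0,"wz":0,"tx":0,"ty":0,"tz":0,"jaw":1},{"wx":0,"wy":0,"wz":0,"tx":0,"ty":0,"tz":0,"jaw":1},{"wx":0,"wy":0,"wz":0,"tx":0,"ty":0,"tz":-0.5,"jaw":1},{"wx":0,"wy":0,"wz":0,"tx":0,"ty":0,"tz":-1.0,"jaw":1}]'
python3 - <<'E'
from h import *
p,m=cur(); print(p,m[:,1],m[2])
shot('side')
for n in ['rod','rod_tip']: print(n,lm('side',n,2))
shot('scene')
for n in ['rod']: print(n,lm('scene',n,2))
E
```

```text
time: 23.7
tool_pos: [0.5537, 0.3362, 0.3165]
tcp_rot: [-2.7, -1.605, 0.005]
force: [0.4, -0.3, -1.6]
gripper_width: 0.0237
grip_force: 58.7
[0.55367429 0.33615684 0.3164673 ] [ 0.87853441 -0.47767526 -0.00190556] [-0.00271878 -0.00190556 -0.99999449]
rod []
rod_tip [([0.551, 0.3336, 0.0297], 0.56)]
rod [([0.5535, 0.3385, 0.1199], 0.6)]
```

```bash
python3 -m handwheel '[{"wx":0,"wy":0,"wz":0,"tx":-0.6,"ty":-0.9,"tz":0,"jaw":1},{"wx":0,"wy":0,"wz":0,"tx":-0.8,"ty":-1.3,"tz":0,"jaw":1},{"wx":0,"wy":0,"wz":0,"tx":-0.8,"ty":-1.3,"tz":0,"jaw":1},{"wx":0,"wy":0,"wz":0,"tx":-0.8,"ty":-1.3,"tz":0,"jaw":1},{"wx":0,"wy":0,"wz":0,"tx":-0.8,"ty":-1.3,"tz":0,"jaw":1},{"wx":0,"wy":0,"wz":0,"tx":-0.4,"ty":-0.6,"tz":0,"jaw":1},{"wx":0,"wy":0,"wz":0,"tx":0,"ty":0,"tz":-1.5,"jaw":1},{"wx":0,"wy":0,"wz":0,"tx":0,"ty":0,"tz":-2,"jaw":1},{"wx":0,"wy":0,"wz":0,"tx":0,"ty":0,"tz":-2,"jaw":1},{"wx":0,"wy":0,"wz":0,"tx":0,"ty":0,"tz":-1.5,"jaw":1}]'
python3 - <<'E'
from h import *
p,m=cur(); print(p)
shot('side')
for n in ['rod','rod_tip']: print(n,lm('side',n,1))
im=shot('scene')
B=np.array([.5445,-.0267]); d=np.array([-.9928,.1196])
P=np.array([[x,y,.065] for x,y in [B]]); k=get_calibration('scene')
K=np.array(k['mtx']);Rm=cv2.Rodrigues(np.array(k['rvec']))[0];t=np.array(k['tvec']).ravel()
def w(q,z):
    q=np.asarray(q,float).reshape(-1,2); D=(Rm.T@np.linalg.inv(K)@np.c_[q,np.ones(len(q))].T); c=-Rm.T@t
    return (c[:,None]+D*(z-c[2])/D[2]).T[:,:2]
for n in ['white1_center','purple1_center']:
    for x in landmark_of('scene',n)[:6]:
        q=np.array(x['point']); print(n,q.round(3),round(x['conf'],2))
# rectified top view of the well at z=.029, 3px/mm
N=480; g=np.mgrid[0:N,0:N]; X=B[0]+(240-g[0])/3000; Y=B[1]+(240-g[1])/3000
uv=cv2.projectPoints(np.c_[X.ravel(),Y.ravel(),np.full(N*N,.029)],np.array(k['rvec']),t,K,None)[0].reshape(N,N,2).astype(np.float32)
o=cv2.remap(im,uv[...,0],uv[...,1],cv2.INTER_LINEAR)[:,:,::-1].copy()
o=cv2.convertScaleAbs(o,alpha=1.5)
cv2.circle(o,(240,240),204,(0,255,255),1); cv2.circle(o,(240,240),135,(0,255,0),1)
q=B+.043*d; cv2.circle(o,(int(240-(q[1]-B[1])*3000),int(240-(q[0]-B[0])*3000)),6,(0,0,255),-1)
cv2.imwrite('pics/top.png',o)
E
```

```text
time: 25.2
tool_pos: [0.4753, 0.3313, 0.3904]
tcp_rot: [-2.701, -1.605, -0.004]
force: [-0.4, -0.2, -1.1]
gripper_width: 0.0235
grip_force: 58.9
[0.47530621 0.33127702 0.39036109]
rod [([0.4761, 0.3307, 0.1925], 0.76)]
rod_tip [([0.4746, 0.3311, 0.0992], 0.69)]
white1_center [ 0.583 -0.009  0.03 ] 0.58
purple1_center [ 0.502 -0.019  0.029] 0.66
purple1_center [ 0.496 -0.048  0.026] 0.4
```

View pics/top.png

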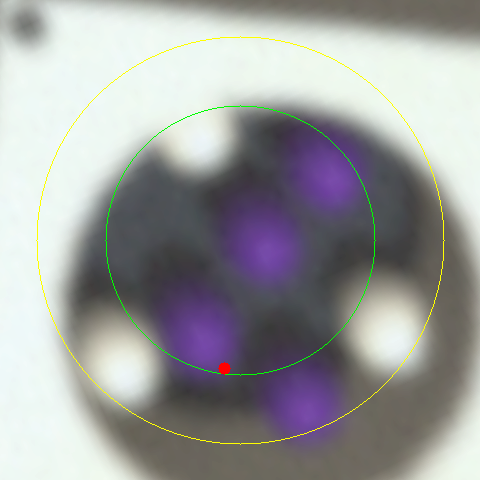

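The top-rectified view (up = +x, left = +y) shows a clear gap left of the well's centre near (150,240). A purple bead lies at the red start point. I'll enter at the gap (0.5445, 0.005) and sweep from there to the mark.

```bash
python3 -m handwheel '[{"wx":0,"wy":0,"wz":0,"tx":-3,"ty":2.6,"tz":0,"jaw":1},{"wx":0,"wy":0,"wz":0,"tx":-4.5,"ty":3.8,"tz":0,"jaw":1},{"wx":0,"wy":0,"wz":0,"tx":-4.5,"ty":3.8,"tz":0,"jaw":1},{"wx":0,"wy":0,"wz":0,"tx":-4.5,"ty":3.8,"tz":0,"jaw":1},{"wx":0,"wy":0,"wz":0,"tx":-4.5,"ty":3.9,"tz":0,"jaw":1},{"wx":0,"wy":0,"wz":0,"tx":-3,"ty":2.6,"tz":0,"jaw":1},{"wx":0,"wy":0,"wz":0,"tx":-1.4,"ty":1.2,"tz":0,"jaw":1},{"wx":0,"wy":0,"wz":0,"tx":0,"ty":0,"tz":1,"jaw":1},{"wx":0,"wy":0,"wz":0,"tx":0,"ty":0,"tz":1.5,"jaw":1},{"wx":0,"wy":0,"wz":0,"tx":0,"ty":0,"tz":1,"jaw":1}]'
python3 - <<'E'
from h import *
p,m=cur(); print(p, 'tip z',p[2]-.2855)
shot('side')
for n in ['rod_tip','bath_mark']: print(n,lm('side',n,2))
shot('scene'); print(lm('scene','rod',2))
B=np.array([.5445,-.0267]); M=down(-28.5)
q=p[:2]
pts=[]
for i in range(5): # spiral 90->173
    a=90+83*(i+1)/5; r=.032+(.044-.032)*(i+1)/5; pts.append((a,r))
for i in range(18): pts.append((173+20*(i+1),.044))
for a,r in pts:
    x=B+r*np.array([np.cos(np.radians(a)),np.sin(np.radians(a))]); d=(M.T@np.array([*(x-q),0])*100)[:2]
    d=np.round(d*20)/20; print(round(a),d.round(2)); q=q+(M[:, :2]@d)[:2]/100
E
```

```text
time: 26.75
tool_pos: [0.544, 0.0059, 0.3507]
tcp_rot: [-2.697, -1.607, 0.003]
force: [0.0, 0.3, -0.9]
gripper_width: 0.0231
grip_force: 59.0
[0.54395796 0.00590586 0.35068108] tip z 0.0651810816194408
rod_tip [([0.5457, 0.0059, 0.062], 0.78)]
bath_mark [([0.4592, -0.0168, 0.0664], 0.8)]
[([0.5399, 0.0077, 0.1525], 0.63)]
107 [-0.4  -0.85]
123 [-0.7 -0.8]
140 [-0.95 -0.6 ]
156 [-1.15 -0.3 ]
173 [-1.25  0.05]
193 [-1.3  0.8]
213 [-0.95  1.2 ]
233 [-0.5   1.45]
253 [0.05 1.55]
273 [0.55 1.4 ]
293 [1.   1.15]
313 [1.35 0.75]
333 [1.55 0.2 ]
353 [ 1.45 -0.3 ]
373 [ 1.35 -0.8 ]
393 [ 0.95 -1.2 ]
413 [ 0.45 -1.45]
433 [-0.05 -1.5 ]
453 [-0.55 -1.45]
473 [-1.   -1.15]
493 [-1.35 -0.7 ]
513 [-1.5  -0.25]
533 [-1.5  0.3]
```

```bash
python3 -m handwheel '[{"wx":0,"wy":0,"wz":0,"tx":0,"ty":0,"tz":1,"jaw":1},{"wx":0,"wy":0,"wz":0,"tx":0,"ty":0,"tz":1.2,"jaw":1},{"wx":0,"wy":0,"wz":0,"tx":0,"ty":0,"tz":1.2,"jaw":1},{"wx":0,"wy":0,"wz":0,"tx":0,"ty":0,"tz":0.6,"jaw":1},{"wx":0,"wy":0,"wz":0,"tx":-0.4,"ty":-0.85,"tz":0,"jaw":1},{"wx":0,"wy":0,"wz":0,"tx":-0.7,"ty":-0.8,"tz":0,"jaw":1},{"wx":0,"wy":0,"wz":0,"tx":-0.95,"ty":-0.6,"tz":0,"jaw":1},{"wx":0,"wy":0,"wz":0,"tx":-1.15,"ty":-0.3,"tz":0,"jaw":1},{"wx":0,"wy":0,"wz":0,"tx":-1.25,"ty":0.05,"tz":0,"jaw":1},{"wx":0,"wy":0,"wz":0,"tx":0,"ty":0,"tz":0,"jaw":1}]'
python3 - <<'E'
from h import *
o=observe(); p,m=cur(); B=np.array([.5445,-.0267]); d=p[:2]-B
print(p,'tip z',p[2]-.2855,'r',np.hypot(*d),'ang',np.degrees(np.arctan2(d[1],d[0])),o['force'],o['gripper_width'],m[2])
shot('side')
for n in ['rod_tip']: print(n,lm('side',n,2))
E
```

```text
time: 28.25
tool_pos: [0.5006, -0.0236, 0.3128]
tcp_rot: [2.702, 1.603, -0.0]
force: [0.1, 0.1, -1.6]
gripper_width: 0.0231
grip_force: 59.3
[ 0.50064952 -0.02359913  0.31282875] tip z 0.027328747707241197 r 0.04395998235655344 ang 175.95508880268432 [ 0.07773737  0.14765538 -1.58361385] 0.02314530761488227 [-5.35695635e-05  5.73352642e-09 -9.99999999e-01]
rod_tip [([0.5011, -0.0256, 0.0221], 0.64)]
```

```bash
python3 -m handwheel '[{"wx":0,"wy":0,"wz":0,"tx":-1.3,"ty":0.8,"tz":0,"jaw":1},{"wx":0,"wy":0,"wz":0,"tx":-0.95,"ty":1.2,"tz":0,"jaw":1},{"wx":0,"wy":0,"wz":0,"tx":-0.5,"ty":1.45,"tz":0,"jaw":1},{"wx":0,"wy":0,"wz":0,"tx":0.05,"ty":1.55,"tz":0,"jaw":1},{"wx":0,"wy":0,"wz":0,"tx":0.55,"ty":1.4,"tz":0,"jaw":1},{"wx":0,"wy":0,"wz":0,"tx":1,"ty":1.15,"tz":0,"jaw":1},{"wx":0,"wy":0,"wz":0,"tx":1.35,"ty":0.75,"tz":0,"jaw":1},{"wx":0,"wy":0,"wz":0,"tx":1.55,"ty":0.2,"tz":0,"jaw":1},{"wx":0,"wy":0,"wz":0,"tx":1.45,"ty":-0.3,"tz":0,"jaw":1},{"wx":0,"wy":0,"wz":0,"tx":1.35,"ty":-0.8,"tz":0,"jaw":1}]'
python3 - <<'E'
from h import *
o=observe(); p,m=cur(); B=np.array([.5445,-.0267]); d=p[:2]-B
print(p,'tip z',p[2]-.2855,'r',np.hypot(*d),'ang',np.degrees(np.arctan2(d[1],d[0])),o['force'],o['gripper_width'],m[2])
shot('side')
for n in ['rod_tip','rod']: print(n,lm('side',n,2))
E
```

```text
time: 29.6
tool_pos: [0.5878, -0.0183, 0.3124]
tcp_rot: [2.701, 1.603, -0.005]
force: [-2.7, -3.2, 0.0]
gripper_width: 0.0228
grip_force: 60.0
[ 0.58782369 -0.01830812  0.31236027] tip z 0.026860267042533303 r 0.04412896410251946 ang 10.962543283590023 [-2.69833757 -3.22281906  0.00699711] 0.022814764141917618 [-2.99982538e-03 -6.16780144e-04 -9.99995310e-01]
rod_tip [([0.5821, -0.0259, 0.0256], 0.59), ([0.5513, 0.0133, 0.0271], 0.31)]
rod [([0.5806, -0.023, 0.1117], 0.77), ([0.4551, -0.3239, 0.0232], 0.22)]
```

```bash
python3 -m handwheel '[{"wx":0,"wy":0,"wz":0,"tx":0.95,"ty":-1.2,"tz":0,"jaw":1},{"wx":0,"wy":0,"wz":0,"tx":0.45,"ty":-1.45,"tz":0,"jaw":1},{"wx":0,"wy":0,"wz":0,"tx":-0.05,"ty":-1.5,"tz":0,"jaw":1},{"wx":0,"wy":0,"wz":0,"tx":-0.55,"ty":-1.45,"tz":0,"jaw":1},{"wx":0,"wy":0,"wz":0,"tx":-1,"ty":-1.15,"tz":0,"jaw":1},{"wx":0,"wy":0,"wz":0,"tx":-1.35,"ty":-0.7,"tz":0,"jaw":1},{"wx":0,"wy":0,"wz":0,"tx":-1.5,"ty":-0.25,"tz":0,"jaw":1},{"wx":0,"wy":0,"wz":0,"tx":-1.5,"ty":0.3,"tz":0,"jaw":1},{"wx":0,"wy":0,"wz":0,"tx":-1.3,"ty":0.8,"tz":0,"jaw":1},{"wx":0,"wy":0,"wz":0,"tx":-0.95,"ty":1.2,"tz":0,"jaw":1}]'
python3 - <<'E'
from h import *
o=observe(); p,m=cur(); B=np.array([.5445,-.0267]); d=p[:2]-B
print(p,'tip z',p[2]-.2855,'r',np.hypot(*d),'ang',np.degrees(np.arctan2(d[1],d[0])),o['force'],o['gripper_width'],m[2])
shot('side')
for n in ['rod_tip','rod']: print(n,lm('side',n,2))
E
```

```text
time: 31.0
tool_pos: [0.5077, -0.0528, 0.3124]
tcp_rot: [-2.7, -1.605, 0.001]
force: [-0.3, 0.6, -1.3]
gripper_width: 0.0234
grip_force: 60.8
[ 0.50773479 -0.0527986   0.31242795] tip z 0.026927952600020955 r 0.04508677831494884 ang -144.6301229230503 [-0.30232067  0.5804866  -1.28279093] 0.023358609697635684 [ 1.66613596e-04 -9.36605399e-04 -9.99999548e-01]
rod_tip [([0.5058, -0.0606, 0.0235], 0.7)]
rod [([0.561, 0.3337, -0.0013], 0.7), ([0.5053, -0.0562, 0.1117], 0.62)]
```

```bash
python3 -m handwheel '[{"wx":0,"wy":0,"wz":0,"tx":-0.5,"ty":1.45,"tz":0,"jaw":1},{"wx":0,"wy":0,"wz":0,"tx":0.05,"ty":1.55,"tz":0,"jaw":1},{"wx":0,"wy":0,"wz":0,"tx":0.55,"ty":1.4,"tz":0,"jaw":1},{"wx":0,"wy":0,"wz":0,"tx":1,"ty":1.15,"tz":0,"jaw":1},{"wx":0,"wy":0,"wz":0,"tx":1.35,"ty":0.75,"tz":0,"jaw":1},{"wx":0,"wy":0,"wz":0,"tx":1.55,"ty":0.2,"tz":0,"jaw":1},{"wx":0,"wy":0,"wz":0,"tx":1.45,"ty":-0.3,"tz":0,"jaw":1},{"wx":0,"wy":0,"wz":0,"tx":1.35,"ty":-0.8,"tz":0,"jaw":1},{"wx":0,"wy":0,"wz":0,"tx":0.95,"ty":-1.2,"tz":0,"jaw":1},{"wx":0,"wy":0,"wz":0,"tx":0.45,"ty":-1.45,"tz":0,"jaw":1}]'
python3 - <<'E'
from h import *
shot('side')
for n in ['rod_tip','rod']: print(n,lm('side',n,2))
E
```

```text
time: 32.4
tool_pos: [0.5709, 0.0082, 0.313]
tcp_rot: [2.699, 1.606, 0.002]
force: [0.1, -0.1, -1.3]
gripper_width: 0.0231
grip_force: 60.9
rod_tip [([0.5664, -0.0049, 0.0261], 0.87), ([0.4532, -0.3234, 0.0193], 0.46)]
rod [([0.5663, 0.003, 0.1135], 0.83)]
```

```bash
python3 -m handwheel '[{"wx":0,"wy":0,"wz":0,"tx":-0.05,"ty":-1.5,"tz":0,"jaw":1},{"wx":0,"wy":0,"wz":0,"tx":-0.55,"ty":-1.45,"tz":0,"jaw":1},{"wx":0,"wy":0,"wz":0,"tx":-1,"ty":-1.15,"tz":0,"jaw":1},{"wx":0,"wy":0,"wz":0,"tx":-1.35,"ty":-0.7,"tz":0,"jaw":1},{"wx":0,"wy":0,"wz":0,"tx":-1.5,"ty":-0.25,"tz":0,"jaw":1},{"wx":0,"wy":0,"wz":0,"tx":-1.5,"ty":0.3,"tz":0,"jaw":1},{"wx":0,"wy":0,"wz":0,"tx":-0.6,"ty":0.3,"tz":0,"jaw":1},{"wx":0,"wy":0,"wz":0,"tx":0,"ty":0,"tz":0,"jaw":1},{"wx":0,"wy":0,"wz":0,"tx":0,"ty":0,"tz":0,"jaw":1},{"wx":0,"wy":0,"wz":0,"tx":0,"ty":0,"tz":0,"jaw":1}]'
python3 - <<'E'
from h import *
o=observe(); p,m=cur(); B=np.array([.5445,-.0267]); d=p[:2]-B
print(p,'tip z',p[2]-.2855,'r',np.hypot(*d),'ang',np.degrees(np.arctan2(d[1],d[0])),o['force'],o['gripper_width'],m[2])
shot('side')
for n in ['rod_tip','rod']: print(n,lm('side',n,2))
E
```

```text
time: 33.8
tool_pos: [0.5021, -0.0308, 0.316]
tcp_rot: [2.694, 1.598, 0.013]
force: [8.1, -4.6, 2.9]
gripper_width: 0.0232
grip_force: 62.3
[ 0.50206458 -0.03083611  0.31603656] tip z 0.030536560486621733 r 0.04263651565093636 ang -174.43305583509172 [ 8.13273069 -4.6071725   2.88949264] 0.023235130394579577 [ 0.00250939  0.01212192 -0.99992338]
rod_tip [([0.5071, -0.0363, 0.028], 0.8), ([0.7722, 0.0014, -0.0036], 0.45)]
rod [([0.5004, -0.0314, 0.1185], 0.62)]
```

```bash
python3 -m handwheel '[{"wx":0,"wy":0,"wz":0,"tx":0.4,"ty":-0.1,"tz":0,"jaw":1},{"wx":0,"wy":0,"wz":0,"tx":0.3,"ty":0,"tz":0,"jaw":1},{"wx":0,"wy":0,"wz":0,"tx":0,"ty":0,"tz":-0.5,"jaw":1},{"wx":0,"wy":0,"wz":0,"tx":0,"ty":0,"tz":-1,"jaw":1},{"wx":0,"wy":0,"wz":0,"tx":0,"ty":0,"tz":-1.5,"jaw":1},{"wx":0,"wy":0,"wz":0,"tx":0,"ty":0,"tz":-1.5,"jaw":1},{"wx":0,"wy":0,"wz":0,"tx":0,"ty":0,"tz":-1.5,"jaw":1},{"wx":0,"wy":0,"wz":0,"tx":0,"ty":0,"tz":-1.5,"jaw":1},{"wx":0,"wy":0,"wz":0,"tx":0,"ty":0,"tz":-0.8,"jaw":1},{"wx":0,"wy":0,"wz":0,"tx":0,"ty":0,"tz":0,"jaw":1}]'
python3 - <<'E'
from h import *
p,m=cur(); print(p,m[2])
im=shot('side'); c2=cv2.resize(im[130:290,200:340,::-1],None,fx=2.5,fy=2.5)
for n in ['rod_tip','rod']: print(n,lm('side',n,2))
im=shot('scene'); c1=cv2.resize(im[100:260,190:340,::-1],None,fx=2.5,fy=2.5)
for n in ['rod_tip','rod']: print(n,lm('scene',n,2))
cv2.imwrite('pics/l.png',np.hstack([c1,c2]))
E
```

```text
time: 35.2
tool_pos: [0.5034, -0.0227, 0.3965]
tcp_rot: [2.7, 1.605, 0.001]
force: [0.4, -0.2, -1.4]
gripper_width: 0.0235
grip_force: 60.9
[ 0.50336507 -0.02270351  0.39651963] [ 4.21379066e-04  1.06576720e-03 -9.99999343e-01]
rod_tip [([0.5027, -0.028, 0.1065], 0.9)]
rod [([0.4996, -0.0257, 0.1992], 0.91)]
rod_tip [([0.5665, 0.0101, 0.0279], 0.56), ([0.7903, 0.2076, 0.0002], 0.53)]
rod [([0.5026, -0.0224, 0.1977], 0.6)]
```

View pics/l.png

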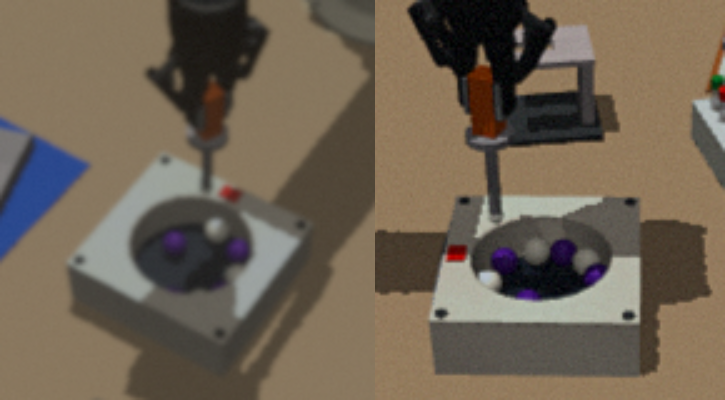

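Both views show the rod raised near the mark, only slightly leaning, and all seven beads (four purple, three white) in the well. Going back to the fork.

```bash
python3 -m handwheel '[{"wx":0,"wy":0,"wz":0,"tx":3,"ty":-2,"tz":0,"jaw":1},{"wx":0,"wy":0,"wz":0,"tx":5,"ty":-3.4,"tz":0,"jaw":1},{"wx":0,"wy":0,"wz":0,"tx":5.5,"ty":-3.7,"tz":0,"jaw":1},{"wx":0,"wy":0,"wz":0,"tx":5.5,"ty":-3.7,"tz":0,"jaw":1},{"wx":0,"wy":0,"wz":0,"tx":5.5,"ty":-3.7,"tz":0,"jaw":1},{"wx":0,"wy":0,"wz":0,"tx":3.5,"ty":-2.3,"tz":0,"jaw":1},{"wx":0,"wy":0,"wz":0,"tx":1.5,"ty":-1,"tz":0,"jaw":1},{"wx":0,"wy":0,"wz":0,"tx":0,"ty":0,"tz":2,"jaw":1},{"wx":0,"wy":0,"wz":0,"tx":0,"ty":0,"tz":3,"jaw":1},{"wx":0,"wy":0,"wz":0,"tx":0,"ty":0,"tz":2,"jaw":1}]'
python3 - <<'E'
from h import *
p,m=cur(); print(p)
for c in ['side','scene']:
    shot(c)
    for n in ['rod_tip','rod','fork']: print(c,n,lm(c,n,1))
    for x in look_for(c,'rod')[:1]: print(x['point'])
print(m.T@(np.array([.556,.336,.317])-p)*100)
E
```

```text
time: 36.75
tool_pos: [0.4714, 0.319, 0.324]
tcp_rot: [2.701, 1.604, -0.003]
force: [0.5, -0.3, -1.2]
gripper_width: 0.0233
grip_force: 61.0
[0.47143936 0.31900626 0.32395524]
side rod_tip [([0.4717, 0.3179, 0.0344], 0.78)]
side rod [([0.4691, 0.3163, 0.126], 0.89)]
side fork [([0.5596, 0.3324, 0.0002], 0.85)]
[0.5395, -0.089, 0.057]
scene rod_tip [([0.4733, 0.3179, 0.0398], 0.63)]
scene rod [([0.4701, 0.3192, 0.1283], 0.85)]
scene fork [([0.5578, 0.3302, 0.0011], 0.93)]
[5.53971359 6.6125104  0.6803906 ]
```

```bash
python3 -m handwheel '[{"wx":0,"wy":0,"wz":0,"tx":0.5,"ty":-0.25,"tz":0.2,"jaw":1},{"wx":0,"wy":0,"wz":0,"tx":0.4,"ty":-0.25,"tz":0.3,"jaw":1},{"wx":0,"wy":0,"wz":0,"tx":0,"ty":0,"tz":0,"jaw":1},{"wx":0,"wy":0,"wz":0,"tx":0.65,"ty":1.05,"tz":0,"jaw":1},{"wx":0,"wy":0,"wz":0,"tx":0.65,"ty":1.05,"tz":0,"jaw":1},{"wx":0,"wy":0,"wz":0,"tx":0.65,"ty":1.05,"tz":0,"jaw":1},{"wx":0,"wy":0,"wz":0,"tx":0.65,"ty":1.05,"tz":0,"jaw":1},{"wx":0,"wy":0,"wz":0,"tx":0.65,"ty":1.05,"tz":0,"jaw":1},{"wx":0,"wy":0,"wz":0,"tx":0.65,"ty":1.05,"tz":0,"jaw":1},{"wx":0,"wy":0,"wz":0,"tx":0.65,"ty":1,"tz":0,"jaw":1}]'
python3 - <<'E'
from h import *
p,m=cur(); print(p,observe()['force'])
for c in ['side','scene']:
    shot(c)
    for n in ['rod_tip','rod','fork']: print(c,n,lm(c,n,1))
E
```

```text
time: 38.5
tool_pos: [0.558, 0.3351, 0.3207]
tcp_rot: [2.7, 1.605, -0.0]
force: [0.1, 0.2, -1.3]
gripper_width: 0.0232
grip_force: 60.9
[0.55799087 0.33513383 0.32068882] [ 0.07126296  0.19839077 -1.32455405]
side rod_tip [([0.5577, 0.3308, 0.0316], 0.84)]
side rod []
side fork []
scene rod_tip []
scene rod [([0.5561, 0.3364, 0.1229], 0.66)]
scene fork [([0.5604, 0.3314, -0.0019], 0.89)]
```

```bash
python3 -m handwheel '[{"wx":0,"wy":0,"wz":0,"tx":0,"ty":0,"tz":0.5,"jaw":1},{"wx":0,"wy":0,"wz":0,"tx":0,"ty":0,"tz":0.6,"jaw":1},{"wx":0,"wy":0,"wz":0,"tx":0,"ty":0,"tz":0.4,"jaw":1},{"wx":0,"wy":0,"wz":0,"tx":0,"ty":0,"tz":0.2,"jaw":1},{"wx":0,"wy":0,"wz":0,"tx":0,"ty":0,"tz":0.1,"jaw":1},{"wx":0,"wy":0,"wz":0,"tx":0,"ty":0,"tz":0,"jaw":1},{"wx":0,"wy":0,"wz":0,"tx":0,"ty":0,"tz":0,"jaw":1},{"wx":0,"wy":0,"wz":0,"tx":0,"ty":0,"tz":0,"jaw":1},{"wx":0,"wy":0,"wz":0,"tx":0,"ty":0,"tz":0,"jaw":1},{"wx":0,"wy":0,"wz":0,"tx":0,"ty":0,"tz":0,"jaw":1}]'
python3 - <<'E'
from h import *
for c in ['side','scene']:
    shot(c)
    for n in ['rod_tip','rod','fork']: print(c,n,lm(c,n,1))
E
```

```text
time: 40.15
tool_pos: [0.5569, 0.335, 0.3041]
tcp_rot: [2.7, 1.605, 0.001]
force: [-3.3, -2.6, 5.9]
gripper_width: 0.0233
grip_force: 61.5
side rod_tip [([0.5609, 0.3292, 0.0136], 0.63)]
side rod [([0.5528, 0.33, 0.1058], 0.67)]
side fork [([0.5608, 0.3351, 0.0003], 0.72)]
scene rod_tip []
scene rod [([0.5541, 0.3361, 0.104], 0.56)]
scene fork [([0.5583, 0.3344, 0.0005], 0.82)]
```

The collar rests on the plate (6 N up), within about 5 mm of the seat. Releasing and rising.

```bash
python3 -m handwheel '[{"wx":0,"wy":0,"wz":0,"tx":0,"ty":0,"tz":0,"jaw":-1},{"wx":0,"wy":0,"wz":0,"tx":0,"ty":0,"tz":0,"jaw":-1},{"wx":0,"wy":0,"wz":0,"tx":0,"ty":0,"tz":0,"jaw":-1},{"wx":0,"wy":0,"wz":0,"tx":0,"ty":0,"tz":0,"jaw":-1},{"wx":0,"wy":0,"wz":0,"tx":0,"ty":0,"tz":0,"jaw":-1},{"wx":0,"wy":0,"wz":0,"tx":0,"ty":0,"tz":0,"jaw":-1},{"wx":0,"wy":0,"wz":0,"tx":0,"ty":0,"tz":-2,"jaw":-1},{"wx":0,"wy":0,"wz":0,"tx":0,"ty":0,"tz":-3,"jaw":-1},{"wx":0,"wy":0,"wz":0,"tx":0,"ty":0,"tz":-4,"jaw":-1},{"wx":0,"wy":0,"wz":0,"tx":0,"ty":0,"tz":-3,"jaw":-1}]'
python3 - <<'E'
from h import *
for c in ['side','scene']:
    im=shot(c,c+'9.png')
    for n in ['rod_tip','rod','fork','pan','bottle','rack','timer']: print(c,n,lm(c,n,1))
    if c=='side': o=im[110:395,195:405,::-1]
cv2.imwrite('pics/end.png',cv2.resize(o,None,fx=2.1,fy=2.1))
E
```

```text
time: 41.8
tool_pos: [0.5568, 0.3349, 0.4269]
tcp_rot: [2.7, 1.605, 0.006]
force: [-0.0, 0.4, -0.0]
gripper_width: 0.0856
grip_force: 0.0
side rod_tip [([0.5528, 0.3324, 0.016], 0.8)]
side rod [([0.5537, 0.3344, 0.1056], 0.84)]
side fork [([0.5624, 0.3341, 0.0001], 0.95)]
side pan [([0.537, -0.3111, -0.0009], 0.88)]
side bottle [([0.7649, -0.1848, -0.0004], 0.78)]
side rack [([0.7902, 0.2082, -0.0025], 0.59)]
side timer [([0.7702, 0.001, -0.008], 0.68)]
scene rod_tip [([0.7653, -0.1821, 0.0002], 0.5)]
scene rod [([0.7655, -0.1847, 0.002], 0.68)]
scene fork [([0.558, 0.3343, 0.0004], 0.82)]
scene pan [([0.5343, -0.3106, 0.0078], 0.83)]
scene bottle [([0.7648, -0.184, -0.0027], 0.65)]
scene rack [([0.7924, 0.204, -0.0003], 0.81)]
scene timer [([0.7769, -0.0004, -0.005], 0.55)]
```

View pics/end.png

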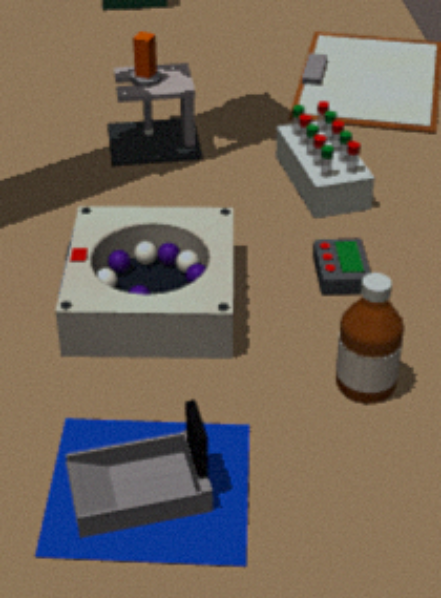

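The final picture shows the rod upright in the fork at (147,70), all seven beads in the well, the empty pan upright on its mat, and the bystanders where they were. The gripper is clear, so I'm handing in.

```bash
python3 -c "
from rig import job_done
print(job_done())"
```

```text
the job is handed in; nothing more can be done
None
```

I tipped the four purple beads into the well, set the empty pan back on its mat, stirred two anticlockwise turns from the mark, and hung the rod back in its fork. I handed in at about 42 s; the last pictures show all seven beads in the well and the bottle, rack and timer where they started, but the hand-in gave no verdict.

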